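Press-check, pack and tag a lot of power units

TASK

Push the black cap of every power unit in the blue tray firmly down until you feel it stop, but never press a cap harder than 60 N. Stand the units whose caps go fully home upright in the grey carrier's pockets, one to a pocket, filling the pockets in number order from 1 with none skipped, and put any unit whose cap stops short in the red reject tray. When every unit is sorted, take the green tag from its block and hang it by its eye on the hook, and leave everything else on the bench where it is.

Things in the scene. Friction and masses are not known exactly. Their poses are not given: they have to be found in the camera images.
- unit_a: power unit, one of six alike (5 or 6 present; None if absent), 170 g: box shell, red below, teal above, 48 mm (its x) by 32 mm (y) by 66 mm tall, black cap on top. Origin: centre of the shell's underside, z up. Starts upright on the 4 mm thick floor of a fixed blue tray (280 x 290 mm, rim 28 mm high). Grip the shell across its y, about 48 mm above the underside
- cap_a: cap of unit_a, 48 x 32 x 12 mm; origin: centre of its top, 85 to 86 mm above the unit's underside at the start, with 8 mm of metal neck bared. Slides straight down against 5 to 9 N (no spring) to a hard stop: a sound one home, gap closed, top at 78 mm; a blocked one 5 mm short, top at 83 mm, however hard pushed. Both look alike before. Cracks above 60 N
- unit_b: power unit, one of six alike (5 or 6 present; None if absent), 170 g: box shell, red below, teal above, 48 mm (its x) by 32 mm (y) by 66 mm tall, black cap on top. Origin: centre of the shell's underside, z up. Starts upright on the 4 mm thick floor of a fixed blue tray (280 x 290 mm, rim 28 mm high). Grip the shell across its y, about 48 mm above the underside
- cap_b: cap of unit_b, 48 x 32 x 12 mm; origin: centre of its top, 85 to 86 mm above the unit's underside at the start, with 8 mm of metal neck bared. Slides straight down against 5 to 9 N (no spring) to a hard stop: a sound one home, gap closed, top at 78 mm; a blocked one 5 mm short, top at 83 mm, however hard pushed. Both look alike before. Cracks above 60 N
- unit_c: power unit, one of six alike (5 or 6 present; None if absent), 170 g: box shell, red below, teal above, 48 mm (its x) by 32 mm (y) by 66 mm tall, black cap on top. Origin: centre of the shell's underside, z up. Starts upright on the 4 mm thick floor of a fixed blue tray (280 x 290 mm, rim 28 mm high). Grip the shell across its y, about 48 mm above the underside
- cap_c: cap of unit_c, 48 x 32 x 12 mm; origin: centre of its top, 85 to 86 mm above the unit's underside at the start, with 8 mm of metal neck bared. Slides straight down against 5 to 9 N (no spring) to a hard stop: a sound one home, gap closed, top at 78 mm; a blocked one 5 mm short, top at 83 mm, however hard pushed. Both look alike before. Cracks above 60 N
- unit_d: power unit, one of six alike (5 or 6 present; None if absent), 170 g: box shell, red below, teal above, 48 mm (its x) by 32 mm (y) by 66 mm tall, black cap on top. Origin: centre of the shell's underside, z up. Starts upright on the 4 mm thick floor of a fixed blue tray (280 x 290 mm, rim 28 mm high). Grip the shell across its y, about 48 mm above the underside
- cap_d: cap of unit_d, 48 x 32 x 12 mm; origin: centre of its top, 85 to 86 mm above the unit's underside at the start, with 8 mm of metal neck bared. Slides straight down against 5 to 9 N (no spring) to a hard stop: a sound one home, gap closed, top at 78 mm; a blocked one 5 mm short, top at 83 mm, however hard pushed. Both look alike before. Cracks above 60 N
- unit_e: power unit, one of six alike (5 or 6 present; None if absent), 170 g: box shell, red below, teal above, 48 mm (its x) by 32 mm (y) by 66 mm tall, black cap on top. Origin: centre of the shell's underside, z up. Starts upright on the 4 mm thick floor of a fixed blue tray (280 x 290 mm, rim 28 mm high). Grip the shell across its y, about 48 mm above the underside
- cap_e: cap of unit_e, 48 x 32 x 12 mm; origin: centre of its top, 85 to 86 mm above the unit's underside at the start, with 8 mm of metal neck bared. Slides straight down against 5 to 9 N (no spring) to a hard stop: a sound one home, gap closed, top at 78 mm; a blocked one 5 mm short, top at 83 mm, however hard pushed. Both look alike before. Cracks above 60 N
- unit_f: power unit, one of six alike (5 or 6 present; None if absent), 170 g: box shell, red below, teal above, 48 mm (its x) by 32 mm (y) by 66 mm tall, black cap on top. Origin: centre of the shell's underside, z up. Starts upright on the 4 mm thick floor of a fixed blue tray (280 x 290 mm, rim 28 mm high). Grip the shell across its y, about 48 mm above the underside
- cap_f: cap of unit_f, 48 x 32 x 12 mm; origin: centre of its top, 85 to 86 mm above the unit's underside at the start, with 8 mm of metal neck bared. Slides straight down against 5 to 9 N (no spring) to a hard stop: a sound one home, gap closed, top at 78 mm; a blocked one 5 mm short, top at 83 mm, however hard pushed. Both look alike before. Cracks above 60 N
- carrier: fixed grey packing carrier, 25 mm high, 256 mm along x, four pockets in a row along x, 62 mm apart, each 54 mm (x) by 38 mm (y), 20 mm deep, open at the top. A unit stands in one with its 48 mm side along the carrier's x, either way round. 1 to 4 black dots on the wide +y ledge number the pockets. Origin: under the middle of the row, on the bench
- pocket_1 (a point): centre of the floor of pocket 1 (1 black dot), 5 mm above the bench, 20 mm below the carrier's top; axes as the carrier's
- pocket_2 (a point): centre of the floor of pocket 2 (2 black dots), 5 mm above the bench, 20 mm below the carrier's top; axes as the carrier's
- pocket_3 (a point): centre of the floor of pocket 3 (3 black dots), 5 mm above the bench, 20 mm below the carrier's top; axes as the carrier's
- pocket_4 (a point): centre of the floor of pocket 4 (4 black dots), 5 mm above the bench, 20 mm below the carrier's top; axes as the carrier's
- reject: fixed shallow red reject tray, 200 mm along x, 130 mm along y, rim 28 mm high, wall and floor 4 mm. Origin: centre of its underside
- tag: green plastic lot tag, white label: a plate 116 mm (x) by 60 mm (z), 8 mm thick (y), 50 g. Origin: middle of the lower long edge, on which it starts upright in the 12 mm wide slot of a low fixed aluminium block (slot floor 5 mm, rim 20 mm above the bench). Grip from above across the 8 mm near the end away from the eye (x = -30 mm, 40 mm above the lower edge)
- tag_eye (a point): centre of the tag's 30 mm round eye, which passes through along the tag's y; at x = +36 mm, 38 mm above the tag's lower edge
- hook: fixed hook stand: a post 14 mm thick, 212 mm high, at its x = +90 mm, on a round foot; from it a straight level steel wire, 8 mm thick, 200 mm above the bench, runs along -x (towards the robot) to x = -2 mm and ends in a tip turned up 12 mm (x = -10 mm), where it is open. Origin: on the bench under the wire, near its open end
- tape: bystander: yellow tape roll lying flat, 90 mm across, 24 mm high; leave it alone
- cleaner: bystander: small white bottle, 56 mm across, 130 mm high; leave it alone
- driver: bystander: screwdriver lying on the bench; leave it alone

How it is judged (in metres and radians):
On the way, in this order (a step that is already met when the one before it is completed fails the run):
1. a unit stands in pocket 1, with pockets 2 to 4 still empty (distance between any of unit_a, unit_b, unit_c, unit_d, unit_e, unit_f and pocket_1 below 0.008 m and not (distance between any of unit_a, unit_b, unit_c, unit_d, unit_e, unit_f and pocket_2 below 0.008 m) and not (distance between any of unit_a, unit_b, unit_c, unit_d, unit_e, unit_f and pocket_3 below 0.008 m) and not (distance between any of unit_a, unit_b, unit_c, unit_d, unit_e, unit_f and pocket_4 below 0.008 m)), for 0.2 s.
2. a unit stands in pocket 2, with pockets 3 and 4 still empty (distance between any of unit_a, unit_b, unit_c, unit_d, unit_e, unit_f and pocket_2 below 0.008 m and not (distance between any of unit_a, unit_b, unit_c, unit_d, unit_e, unit_f and pocket_3 below 0.008 m) and not (distance between any of unit_a, unit_b, unit_c, unit_d, unit_e, unit_f and pocket_4 below 0.008 m)), for 0.2 s.
3. a unit stands in pocket 3, with pocket 4 still empty (distance between any of unit_a, unit_b, unit_c, unit_d, unit_e, unit_f and pocket_3 below 0.008 m and not (distance between any of unit_a, unit_b, unit_c, unit_d, unit_e, unit_f and pocket_4 below 0.008 m)), for 0.2 s.
4. with every unit sorted (caps home: in the carrier without a gap; caps pressed but stopped short: in the reject tray), the tag is lifted from its block ((((distance between unit_a and pocket_1 below 0.008 m or distance between unit_a and pocket_2 below 0.008 m or distance between unit_a and pocket_3 below 0.008 m or distance between unit_a and pocket_4 below 0.008 m) and z of cap_a in the frame of unit_a below 0.0798 m and angle between unit_a's own z axis and vertical below 0.12 rad) or (x of unit_a in the frame of reject between -0.096 and 0.096 m and y of unit_a in the frame of reject between -0.061 and 0.061 m and z of unit_a in the frame of reject below 0.035 m and z of cap_a in the frame of unit_a between 0.0822 and 0.0838 m)) and (((distance between unit_b and pocket_1 below 0.008 m or distance between unit_b and pocket_2 below 0.008 m or distance between unit_b and pocket_3 below 0.008 m or distance between unit_b and pocket_4 below 0.008 m) and z of cap_b in the frame of unit_b below 0.0798 m and angle between unit_b's own z axis and vertical below 0.12 rad) or (x of unit_b in the frame of reject between -0.096 and 0.096 m and y of unit_b in the frame of reject between -0.061 and 0.061 m and z of unit_b in the frame of reject below 0.035 m and z of cap_b in the frame of unit_b between 0.0822 and 0.0838 m)) and (((distance between unit_c and pocket_1 below 0.008 m or distance between unit_c and pocket_2 below 0.008 m or distance between unit_c and pocket_3 below 0.008 m or distance between unit_c and pocket_4 below 0.008 m) and z of cap_c in the frame of unit_c below 0.0798 m and angle between unit_c's own z axis and vertical below 0.12 rad) or (x of unit_c in the frame of reject between -0.096 and 0.096 m and y of unit_c in the frame of reject between -0.061 and 0.061 m and z of unit_c in the frame of reject below 0.035 m and z of cap_c in the frame of unit_c between 0.0822 and 0.0838 m)) and (((distance between unit_d and pocket_1 below 0.008 m or distance between unit_d and pocket_2 below 0.008 m or distance between unit_d and pocket_3 below 0.008 m or distance between unit_d and pocket_4 below 0.008 m) and z of cap_d in the frame of unit_d below 0.0798 m and angle between unit_d's own z axis and vertical below 0.12 rad) or (x of unit_d in the frame of reject between -0.096 and 0.096 m and y of unit_d in the frame of reject between -0.061 and 0.061 m and z of unit_d in the frame of reject below 0.035 m and z of cap_d in the frame of unit_d between 0.0822 and 0.0838 m)) and (((distance between unit_e and pocket_1 below 0.008 m or distance between unit_e and pocket_2 below 0.008 m or distance between unit_e and pocket_3 below 0.008 m or distance between unit_e and pocket_4 below 0.008 m) and z of cap_e in the frame of unit_e below 0.0798 m and angle between unit_e's own z axis and vertical below 0.12 rad) or (x of unit_e in the frame of reject between -0.096 and 0.096 m and y of unit_e in the frame of reject between -0.061 and 0.061 m and z of unit_e in the frame of reject below 0.035 m and z of cap_e in the frame of unit_e between 0.0822 and 0.0838 m)) and (((distance between unit_f and pocket_1 below 0.008 m or distance between unit_f and pocket_2 below 0.008 m or distance between unit_f and pocket_3 below 0.008 m or distance between unit_f and pocket_4 below 0.008 m) and z of cap_f in the frame of unit_f below 0.0798 m and angle between unit_f's own z axis and vertical below 0.12 rad) or (x of unit_f in the frame of reject between -0.096 and 0.096 m and y of unit_f in the frame of reject between -0.061 and 0.061 m and z of unit_f in the frame of reject below 0.035 m and z of cap_f in the frame of unit_f between 0.0822 and 0.0838 m)) and (not (distance between any of unit_a, unit_b, unit_c, unit_d, unit_e, unit_f and pocket_2 below 0.008 m) or distance between any of unit_a, unit_b, unit_c, unit_d, unit_e, unit_f and pocket_1 below 0.008 m) and (not (distance between any of unit_a, unit_b, unit_c, unit_d, unit_e, unit_f and pocket_3 below 0.008 m) or distance between any of unit_a, unit_b, unit_c, unit_d, unit_e, unit_f and pocket_2 below 0.008 m) and (not (distance between any of unit_a, unit_b, unit_c, unit_d, unit_e, unit_f and pocket_4 below 0.008 m) or distance between any of unit_a, unit_b, unit_c, unit_d, unit_e, unit_f and pocket_3 below 0.008 m) and height (world z) of tag_eye above 0.085 m), for 0.2 s.
5. the tag hangs by its eye on the hook (x of tag_eye in the frame of hook between -0.002 and 0.085 m and y of tag_eye in the frame of hook between -0.014 and 0.014 m and z of tag_eye in the frame of hook between 0.178 and 0.204 m and contact force between tag and hook above 0.1 N), for 0.2 s.
At the end, for the whole second after the job is handed in: Units with caps home (1.8 mm) upright in pockets from 1 on, no gap (8 mm from the pocket floor's centre, 7 degrees); units with caps pressed to a stop 5 mm short on the reject tray's floor; the tag hanging by its eye on the hook wire (may swing); all released, the units at rest (all of step 5 and (((distance between unit_a and pocket_1 below 0.008 m or distance between unit_a and pocket_2 below 0.008 m or distance between unit_a and pocket_3 below 0.008 m or distance between unit_a and pocket_4 below 0.008 m) and z of cap_a in the frame of unit_a below 0.0798 m and angle between unit_a's own z axis and vertical below 0.12 rad) or (x of unit_a in the frame of reject between -0.096 and 0.096 m and y of unit_a in the frame of reject between -0.061 and 0.061 m and z of unit_a in the frame of reject below 0.035 m and z of cap_a in the frame of unit_a between 0.0822 and 0.0838 m)) and (((distance between unit_b and pocket_1 below 0.008 m or distance between unit_b and pocket_2 below 0.008 m or distance between unit_b and pocket_3 below 0.008 m or distance between unit_b and pocket_4 below 0.008 m) and z of cap_b in the frame of unit_b below 0.0798 m and angle between unit_b's own z axis and vertical below 0.12 rad) or (x of unit_b in the frame of reject between -0.096 and 0.096 m and y of unit_b in the frame of reject between -0.061 and 0.061 m and z of unit_b in the frame of reject below 0.035 m and z of cap_b in the frame of unit_b between 0.0822 and 0.0838 m)) and (((distance between unit_c and pocket_1 below 0.008 m or distance between unit_c and pocket_2 below 0.008 m or distance between unit_c and pocket_3 below 0.008 m or distance between unit_c and pocket_4 below 0.008 m) and z of cap_c in the frame of unit_c below 0.0798 m and angle between unit_c's own z axis and vertical below 0.12 rad) or (x of unit_c in the frame of reject between -0.096 and 0.096 m and y of unit_c in the frame of reject between -0.061 and 0.061 m and z of unit_c in the frame of reject below 0.035 m and z of cap_c in the frame of unit_c between 0.0822 and 0.0838 m)) and (((distance between unit_d and pocket_1 below 0.008 m or distance between unit_d and pocket_2 below 0.008 m or distance between unit_d and pocket_3 below 0.008 m or distance between unit_d and pocket_4 below 0.008 m) and z of cap_d in the frame of unit_d below 0.0798 m and angle between unit_d's own z axis and vertical below 0.12 rad) or (x of unit_d in the frame of reject between -0.096 and 0.096 m and y of unit_d in the frame of reject between -0.061 and 0.061 m and z of unit_d in the frame of reject below 0.035 m and z of cap_d in the frame of unit_d between 0.0822 and 0.0838 m)) and (((distance between unit_e and pocket_1 below 0.008 m or distance between unit_e and pocket_2 below 0.008 m or distance between unit_e and pocket_3 below 0.008 m or distance between unit_e and pocket_4 below 0.008 m) and z of cap_e in the frame of unit_e below 0.0798 m and angle between unit_e's own z axis and vertical below 0.12 rad) or (x of unit_e in the frame of reject between -0.096 and 0.096 m and y of unit_e in the frame of reject between -0.061 and 0.061 m and z of unit_e in the frame of reject below 0.035 m and z of cap_e in the frame of unit_e between 0.0822 and 0.0838 m)) and (((distance between unit_f and pocket_1 below 0.008 m or distance between unit_f and pocket_2 below 0.008 m or distance between unit_f and pocket_3 below 0.008 m or distance between unit_f and pocket_4 below 0.008 m) and z of cap_f in the frame of unit_f below 0.0798 m and angle between unit_f's own z axis and vertical below 0.12 rad) or (x of unit_f in the frame of reject between -0.096 and 0.096 m and y of unit_f in the frame of reject between -0.061 and 0.061 m and z of unit_f in the frame of reject below 0.035 m and z of cap_f in the frame of unit_f between 0.0822 and 0.0838 m)) and (not (distance between any of unit_a, unit_b, unit_c, unit_d, unit_e, unit_f and pocket_2 below 0.008 m) or distance between any of unit_a, unit_b, unit_c, unit_d, unit_e, unit_f and pocket_1 below 0.008 m) and (not (distance between any of unit_a, unit_b, unit_c, unit_d, unit_e, unit_f and pocket_3 below 0.008 m) or distance between any of unit_a, unit_b, unit_c, unit_d, unit_e, unit_f and pocket_2 below 0.008 m) and (not (distance between any of unit_a, unit_b, unit_c, unit_d, unit_e, unit_f and pocket_4 below 0.008 m) or distance between any of unit_a, unit_b, unit_c, unit_d, unit_e, unit_f and pocket_3 below 0.008 m) and linear speed of each of unit_a, unit_b, unit_c, unit_d, unit_e, unit_f below 0.03 m/s); the robot touches nothing.
It fails at once if a bystander (tape, bottle, screwdriver) is moved more than 30 mm (distance of any of tape, cleaner, driver from where it was at the start of the episode above 0.03 m).
It fails at once if a cap is pressed or squeezed with more than 60 N (contact force between any of cap_a, cap_b, cap_c, cap_d, cap_e, cap_f and the fingers above 60 N).
Of unit_a, unit_b, unit_c, unit_d, unit_e, unit_f only 5 to 6 are there at a start; the rules pass over those that are not, and their reading is None.
At some moment in a run one of unit_a, unit_b, unit_c, unit_d, unit_e, unit_f may be knocked a few centimetres aside while the robot is not near it.
It also fails if it takes over 200 s, if anything falls off the work surface, if the arm or the gripper's body presses on something with over 40 N, if the wrist force passes 120 N, or if a joint passes its speed limit or range.

ROBOT

A 6-joint arm with a two-finger parallel gripper is mounted at the origin on the work surface. World frame = base frame: x ahead of the robot, y to its left, z up, the work surface at z = 0. Lengths are in mm, angles in rad, forces in N, time in s.
With the tool pointing down it reaches from about 325 to 900 mm from the base axis. Payload 3.5 kg.
Tool frame: the origin (TCP) lies at the very end of the fingers, on their centre line; the grasp point (between the pads) lies 19 mm behind it (manip.grip_point_offset is the distance from the TCP to the grasp point, in mm); z points along the fingers, y is the direction in which the jaws open and shut (so a half turn about z gives the same grasp; the last joint's range is limited). The gripper opens to 85 mm and grips with 20 to 120 N. Pads are 22 mm wide; open, the fingers measure 114 mm over their backs; the gripper's body (76 mm by 85 mm) begins 54 mm behind the grasp point. The pads swing forward as they close: fully open they stand 13 mm farther back than shut.
Start: joints at [1.06, 0.276, -0.026, 1.268, 0, 1.467], TCP at [247.875, 573.742, 231.313] pointing down, gripper open.
Joint ranges: [-3.12, 3.12], [-0.85, 1.88], [-1.08, 1.24], [-1.95, 2.15], [-1.57, 1.53], [-3.14, 3.14]. Speed limits (rad/s): [2.57, 2.57, 3.14, 3.14, 3.14, 3.14].

INTERFACE

Orientations are given as a unit quaternion [w, x, y, z].
In Python, from workcell import manip gives the robot as it stands.
- The arm moves only by the tool servo_tool, never from a script. Its argument "plan" is a list of rows, each an object with "travel": the shift along the tool's x, y, z in cm, a list of three; "turn": the turn about the tool's z in rad. A call has 1 to 20 rows; each row shifts and turns the commanded pose from where the row before left it, along the tool's axes as they then stand; what a row does not reach is not made up. A row lasts 1/8 s, in which the tool goes at most 62.5 mm and 10.7 degrees, less where a joint would pass 70% of its speed; a pose out of reach is approached as far as the arm can. A call with a gripper value outside its range is refused whole. "gripper" is the finger opening in cm, from 0 to 8.54, set as the call begins (left out, the last holds). The fingers move at their own pace and stop on an object; the grip force is fixed at half the most. Time passes only in rows, so rows that do not move let the fingers close. It gives the time, the measured TCP pose, the force and the opening at its end, in the units of the state.
- manip.state(): the state, without advancing time (a new reading comes with each control period).
- manip.grab_frame(name): name is "side" or "top"; returns the picture (400x640x3 uint8, blue, green, red); there is no depth.
- manip.camera_info(name): a dict with "fx", "fy", "cx", "cy" (pixels), "k1" (the pictures are not rectified: a ray, as slopes to the right and down, at radius r is drawn at 1 + k1 r^2 times it, then the intrinsics apply), "world_from_camera" (4x4, takes a point from camera to world coordinates). Camera axes: x right, y up, looking along -z (the intrinsics and any distortion apply to the point x, -y, -z); pixel columns grow to the right and rows downward; lengths in mm; the calibration is good to about 2 mm. A picture is of the moment at which its call begins. camera_info takes no time and is no camera call.
- manip.hand_in(): hands the job in, once; it reports no verdict.
The state is a dict: "t": time; "joint_positions": joint angles; "joint_vel": joint speeds; "tau": joint torques, N m; "position": TCP position; "orientation": TCP orientation; "force": force on the tool from outside, world axes, zero at the start; "moment": the same for the moment, N m; "opening": finger opening in mm.
Only numpy, scipy, OpenCV 4.12 (cv2) and the standard library are available. Lean on these libraries where they do the work, as an engineer would, in place of code of your own. Each camera call takes 0.05 s, during which the arm holds its last target.

## Working session

There is one attempt and no reset: what is moved stays moved. The work goes in short steps, Python scripts to look and compute and a tool call to move; the robot and the scene stay as the last step left them, time stands still between calls to the robot, and variables do not carry over. Pictures are saved under pics/ and viewed, and the job is handed in when it is done.

Besides the shell and the picture viewer there is one more tool, called after "Emit:" as a command line: name --argument value ..., lists and objects as JSON in quotes. servo_tool: Moves the arm, as the interface text tells. Its arguments: {"type":"object","properties":{"plan":{"type":"array"},"gripper":{"type":"number"}},"required":["plan"]}

```bash
ls; mkdir -p pics
python3 - <<'E'
from workcell import manip
import cv2,numpy as np
s=manip.state(); print(s)
for n in("side","top"):
    cv2.imwrite(f"pics/{n}0.png",manip.grab_frame(n)); c=manip.camera_info(n); print(n,{k:(np.round(v,3).tolist()) for k,v in c.items()})
E
```

```text
pics
{'t': 0.0, 'joint_positions': array([ 1.05963026e+00,  2.77163078e-01, -2.79070992e-02,  1.26800975e+00,
        2.50140597e-05,  1.46740839e+00]), 'joint_vel': array([-0.00027065, -0.00025499, -0.00014486,  0.00063237, -0.00103049,
       -0.00078573]), 'tau': array([ 1.32050664e-03, -4.45504189e+01,  2.95204371e+01,  1.62130839e-02,
       -1.53928590e-04,  1.02070373e-06]), 'position': array([247.46193525, 573.05889868, 230.12868738]), 'orientation': array([-3.57274754e-04,  2.02479243e-01,  9.79285889e-01, -1.08453536e-03]), 'force': array([0.07709308, 0.13421553, 0.22722539]), 'moment': array([-0.03580743,  0.01190672,  0.00563207]), 'opening': 84.98989806639077}
side {'fx': 403.814, 'fy': 403.814, 'cx': 326.525, 'cy': 200.932, 'k1': -0.081, 'world_from_camera': [[-0.929, 0.271, -0.252, 340.463], [-0.369, -0.661, 0.653, 704.697], [0.01, 0.7, 0.714, 891.72], [0.0, 0.0, 0.0, 1.0]]}
top {'fx': 446.637, 'fy': 446.637, 'cx': 314.782, 'cy': 199.422, 'k1': -0.129, 'world_from_camera': [[-0.006, 0.999, -0.052, 542.527], [-1.0, -0.007, -0.01, -31.831], [-0.011, 0.052, 0.999, 1149.109], [0.0, 0.0, 0.0, 1.0]]}
```

View pics/top0.png

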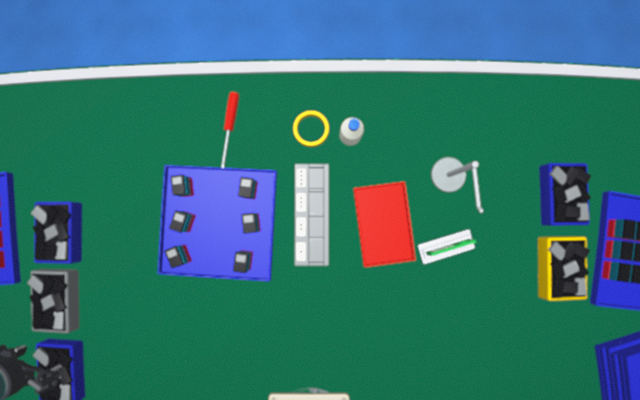

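View pics/side0.png

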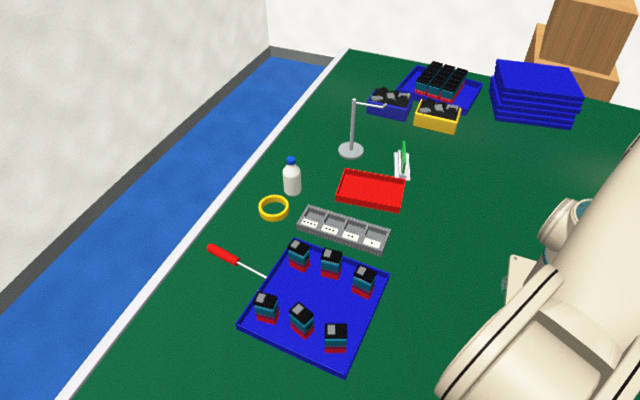

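```bash
cat > h.py <<'E'
from workcell import manip
import cv2,numpy as np
def cam(n):
    c=manip.camera_info(n); K=np.array([[c['fx'],0,c['cx']],[0,c['fy'],c['cy']],[0,0,1.]]); return K,np.array([c['k1'],0,0,0.]),np.array(c['world_from_camera'])
def px2plane(n,uv,z):
    """pixels -> world points at height z"""
    K,d,T=cam(n); uv=np.atleast_2d(np.array(uv,float))
    p=uv.reshape(-1,1,2)
    u=cv2.undistortPoints(p,K,d,R=None,P=None).reshape(-1,2)
    r=np.c_[u[:,0],-u[:,1],-np.ones(len(u))]@T[:3,:3].T
    o=T[:3,3]; s=(z-o[2])/r[:,2]; return o+r*s[:,None]
def w2px(n,P):
    K,d,T=cam(n); P=np.atleast_2d(np.array(P,float)); c=(P-T[:3,3])@T[:3,:3]
    c=c*[1,-1,-1]; return cv2.projectPoints(c.reshape(-1,1,3),np.zeros(3),np.zeros(3),K,d)[0].reshape(-1,2)
def crop(img,x0,y0,x1,y1,s,name):
    cv2.imwrite(name,cv2.resize(img[y0:y1,x0:x1],None,fx=s,fy=s,interpolation=cv2.INTER_CUBIC))
E
python3 - <<'E'
from h import *
t=cv2.imread('pics/top0.png'); s=cv2.imread('pics/side0.png')
crop(t,150,155,290,290,5,'pics/t_tray.png')
crop(t,285,150,495,275,3.8,'pics/t_right.png')
crop(s,230,190,400,385,3,'pics/s_tray.png')
crop(s,290,90,420,260,3.5,'pics/s_right.png')
E
```

```text
(no output)
```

View pics/t_tray.png

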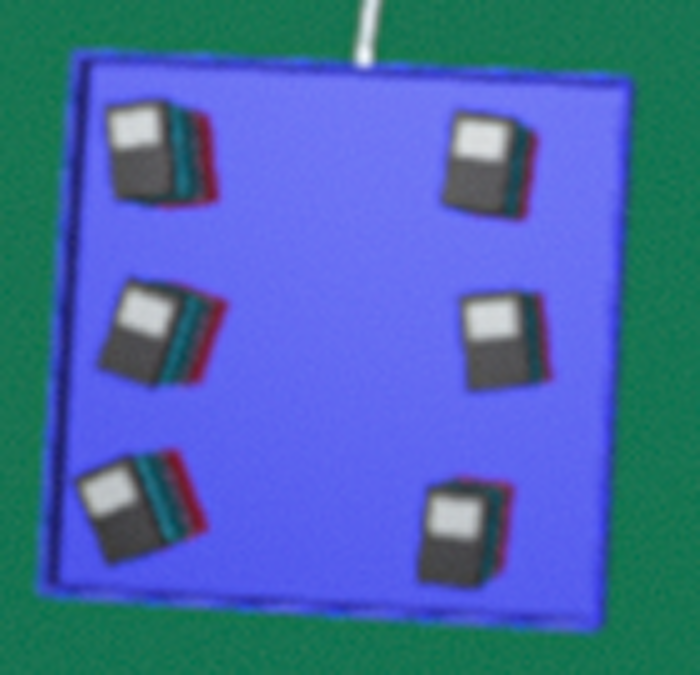

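View pics/t_right.png

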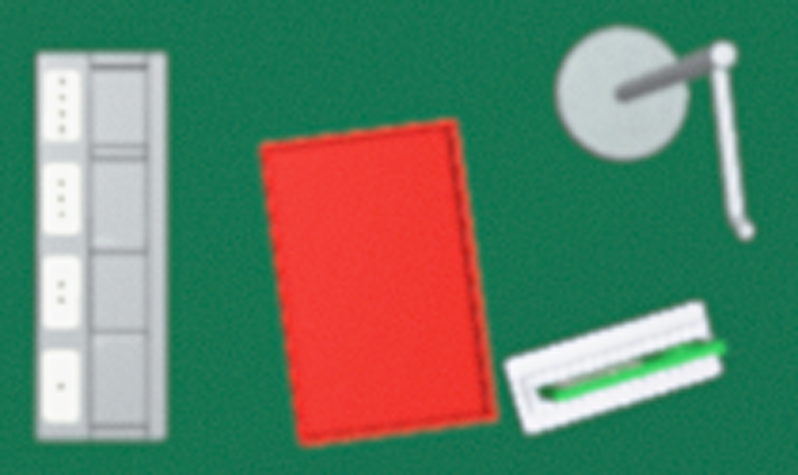

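View pics/s_tray.png

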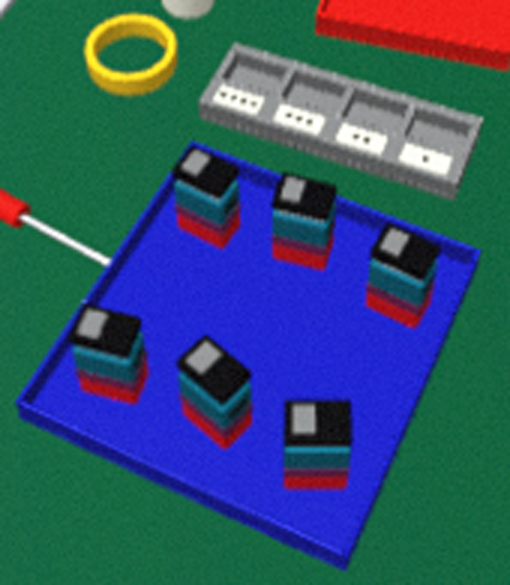

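View pics/s_right.png

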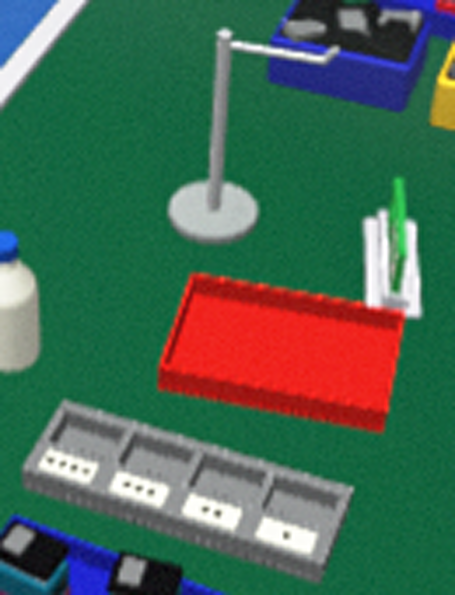

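```bash
cat >> h.py <<'E'
def capmask(img):
    hsv=cv2.cvtColor(img,cv2.COLOR_BGR2HSV); return hsv
def units(n,img,roi,zc=89.5,S=4,sat=75):
    """caps: low-saturation blobs (black + grey label) inside roi; returns centre, yaw of long side, size, pixel"""
    x0,y0,x1,y1=roi
    a=cv2.resize(img[y0:y1,x0:x1],None,fx=S,fy=S,interpolation=cv2.INTER_CUBIC).astype(int)
    m=((a.max(2)-a.min(2))<sat*1).astype(np.uint8)*255
    m=cv2.morphologyEx(m,cv2.MORPH_OPEN,np.ones((9,9),np.uint8))
    out=[]
    for c in cv2.findContours(m,cv2.RETR_EXTERNAL,cv2.CHAIN_APPROX_NONE)[0]:
        if cv2.contourArea(c)<60*S*S/1.0: continue
        p=(c.reshape(-1,2)+.5)/S-.5+[x0,y0]
        w=px2plane(n,p,zc)[:,:2].astype(np.float32)
        (cx,cy),(a_,b_),th=cv2.minAreaRect(w)
        if a_<b_: a_,b_,th=b_,a_,th+90
        th=(th+90)%180-90
        out.append((cx,cy,th,a_,b_,*p.mean(0)))
    return sorted(out,key=lambda o:(o[1]<400,o[0])),m
E
python3 - <<'E'
from h import *
t=cv2.imread('pics/top0.png'); s=cv2.imread('pics/side0.png')
for n,i,r,sat in(('top',t,(155,160,280,285),45),('side',s,(237,225,385,380),45)):
    o,m=units(n,i,r,sat=sat); cv2.imwrite(f'pics/m_{n}.png',m)
    print(n); [print(np.round(x,1)) for x in o]
for px in [(66,27),]: pass
print(t[185:190,177:187].tolist()[2])
E
```

```text
top
[452.6 155.4  -7.6  48.7  32.1 241.  261.2]
[461.7 319.2  22.2  45.4  31.1 173.8 256.7]
[544.5 132.9   7.5  43.7  37.4 250.1 222.2]
[549.9 307.9 -18.6  48.4  31.1 178.5 220.5]
[628.  143.4  -6.6  46.5  31.8 245.9 187.2]
[633.8 309.8   6.4  50.2  31.5 178.2 185.2]
side
[450.2 161.7  -5.7  48.1  38.3 364.8 273.6]
[462.3 324.   21.9  45.4  33.4 335.4 330.9]
[543.4 141.3   6.1  49.4  40.1 331.3 255.3]
[ 5.462e+02  5.000e+01 -2.000e-01  2.381e+02  9.770e+01  3.449e+02
  2.345e+02]
[548.2 312.6 -19.8  48.9  32.5 300.9 312.8]
[630.  148.7  -8.   50.6  37.  298.1 247.1]
[636.4 314.2   4.8  49.1  35.7 264.6 300. ]
[705.3 252.8  -9.   85.9  10.1 251.2 269.3]
[[89, 86, 87], [87, 83, 83], [93, 90, 91], [92, 89, 88], [93, 90, 91], [90, 88, 90], [79, 77, 79], [78, 70, 54], [102, 86, 37], [110, 93, 26]]
```

Run:
```python
from h import *
t=cv2.imread('pics/top0.png'); s=cv2.imread('pics/side0.png')
crop(t,288,155,338,275,5,'pics/t_car.png')
crop(s,290,200,395,260,7,'pics/s_car.png')
crop(t,410,150,495,270,5,'pics/t_tag.png')
crop(s,330,90,420,185,6,'pics/s_tag.png')
```

```text
(no output)
```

View pics/t_car.png

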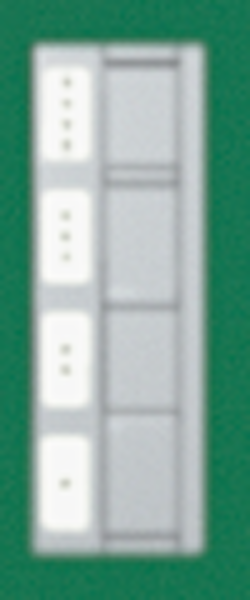

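View pics/s_car.png

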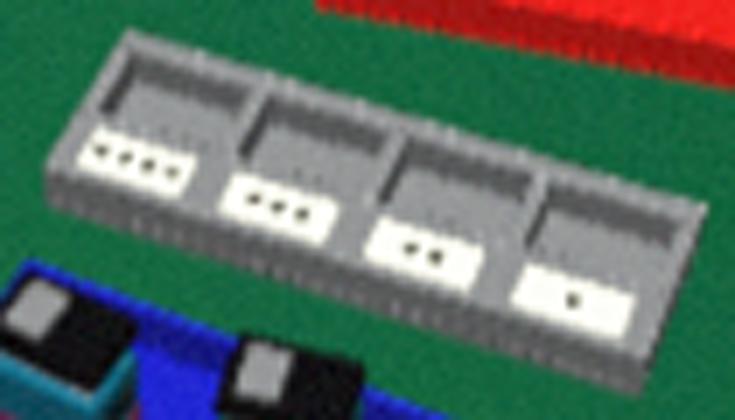

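View pics/t_tag.png

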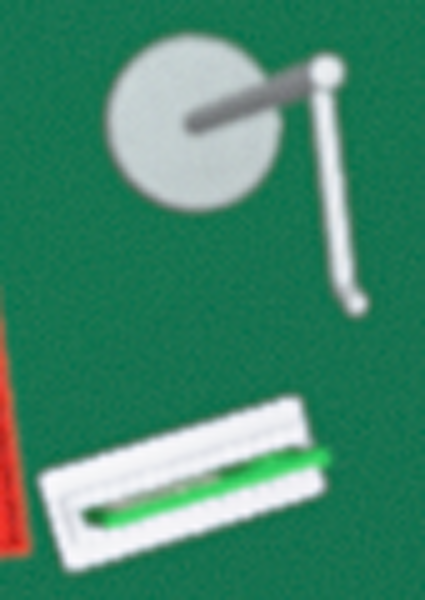

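View pics/s_tag.png

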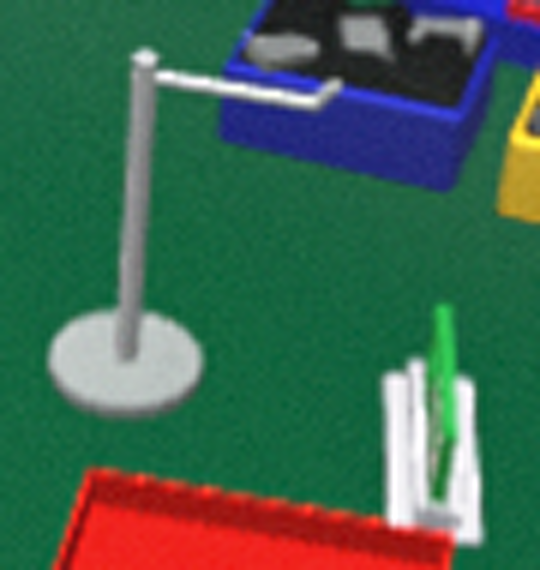

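Run:
```python
from h import *
t=cv2.imread('pics/top0.png'); s=cv2.imread('pics/side0.png')
crop(t,415,225,483,270,11,'pics/t_tag2.png')
crop(s,390,135,415,185,12,'pics/s_tag2.png')
```

```text
(no output)
```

View pics/t_tag2.png

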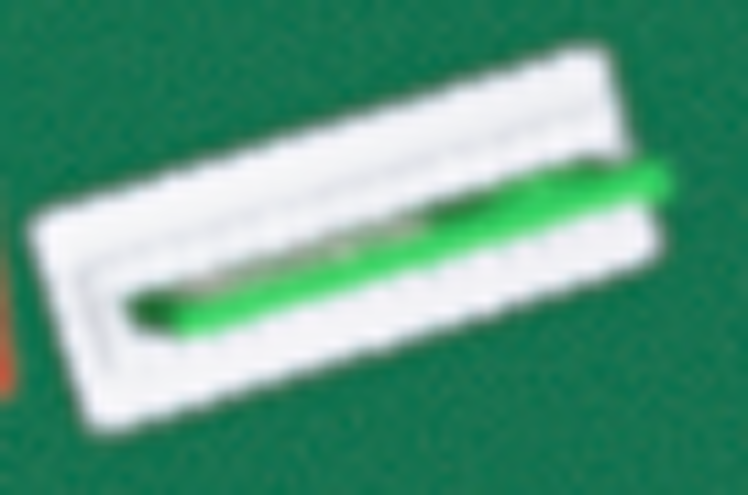

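View pics/s_tag2.png

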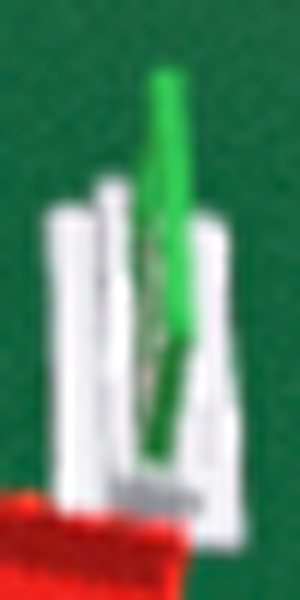

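Run:
```python
from h import *
def pt(n,o,s,l,z):
    a=np.array(l,float)/s+np.array(o)-.5*(1-1/s); w=px2plane(n,a,z); return w[:,:2]
R=np.round
c=pt('top',(288,155),5,[(33,43),(205,43),(205,553),(33,553)],25); print('car top',R(c,1).tolist(),R(c.mean(0),1))
c=pt('side',(290,200),7,[(45,165),(128,30),(709,205),(642,360)],25); print('car side',R(c,1).tolist(),R(c.mean(0),1))
# pockets inner rim  y  in top (103..180)
print('pocket rims top',R(pt('top',(288,155),5,[(103,60),(180,60),(103,538),(180,538)],25),1).tolist())
print('dots top',R(pt('top',(288,155),5,[(66,483),(66,114)],25),1).tolist())
# reject
c=pt('top',(285,150),3.8,[(260,143),(456,120),(498,420),(300,445)],28); print('rej',R(c,1).tolist(),R(c.mean(0),1))
c=pt('side',(290,90),3.5,[(193,275),(404,312),(388,412),(160,372)],28); print('rej',R(c,1).tolist(),R(c.mean(0),1))
# block rim z20
c=pt('top',(415,225),11,[(28,215),(600,45),(660,250),(95,435)],20); print('block',R(c,1).tolist(),R(c.mean(0),1))
c=pt('side',(390,135),12,[(48,205),(215,212),(240,545),(62,512)],20); print('block side',R(c,1).tolist(),R(c.mean(0),1))
# tag top edge z=65
c=pt('top',(415,225),11,[(180,322),(672,180)],65); print('tag',R(c,1).tolist(),R(c.mean(0),1))
c=pt('side',(390,135),12,[(168,72),(180,335)],65); print('tag',R(c,1).tolist(),R(c.mean(0),1))
# hook wire
print('wire top',R(pt('top',(410,150),5,[(322,95),(344,285)],200),1).tolist(),'tip',R(pt('top',(410,150),5,[(356,303)],212),1),'posttop',R(pt('top',(410,150),5,[(327,72)],212),1),'foot',R(pt('top',(410,150),5,[(193,122)],5),1))
print('wire side',R(pt('side',(330,90),6,[(160,77),(315,100)],200),1).tolist(),'tip',R(pt('side',(330,90),6,[(333,85)],212),1),'post',R(pt('side',(330,90),6,[(144,58)],212),1),'foot',R(pt('side',(330,90),6,[(126,360)],5),1))
```

```text
car top [[693.7, 31.4], [693.0, -55.8], [436.0, -53.9], [436.4, 32.4]] [564.7 -11.5]
car side [[693.4, 28.0], [692.7, -54.9], [436.6, -53.5], [439.7, 32.1]] [565.6 -12.1]
pocket rims top [[684.7, -4.1], [684.4, -43.1], [443.7, -2.8], [443.6, -41.5]]
dots top [[471.4, 15.6], [657.4, 14.7]]
rej [[631.2, -116.8], [645.8, -247.7], [446.7, -273.0], [431.7, -141.4]] [ 538.9 -194.7]
rej [[644.6, -245.6], [449.6, -271.0], [431.8, -142.8], [627.7, -114.4]] [ 538.4 -193.5]
block [[486.6, -278.7], [524.3, -414.2], [476.5, -427.8], [435.8, -293.8]] [ 480.8 -353.6]
block side [[521.2, -401.1], [475.6, -416.7], [435.9, -280.1], [483.5, -274.6]] [ 479.1 -343.1]
tag [[464.8, -302.7], [494.7, -415.0]] [ 479.7 -358.8]
tag [[495.9, -415.6], [465.0, -304.1]] [ 480.5 -359.8]
wire top [[656.8, -367.3], [574.4, -374.9]] tip [[ 566.3 -375.6]] posttop [[ 665.3 -365.6]] foot [[ 666.2 -366.9]]
wire side [[658.4, -370.1], [576.3, -380.8]] tip [[ 567.5 -379.6]] post [[ 666.6 -365.9]] foot [[ 667.8 -372.7]]
```

Emit:
servo_tool --plan '[{"travel":[0,0,0],"turn":-0.136},{"travel":[0,0,0],"turn":-0.136},{"travel":[0,0,0],"turn":-0.136},{"travel":[-3.87,-2.62,1],"turn":0},{"travel":[-3.87,-2.62,1],"turn":0},{"travel":[-3.87,-2.62,1],"turn":0},{"travel":[-3.87,-2.62,1],"turn":0},{"travel":[-3.87,-2.62,1],"turn":0},{"travel":[-3.87,-2.62,1],"turn":0},{"travel":[-3.87,-2.62,1],"turn":0},{"travel":[-3.87,-2.62,1],"turn":0},{"travel":[-3.87,-2.62,1],"turn":0},{"travel":[-3.87,-2.62,1],"turn":0},{"travel":[0,0,0],"turn":0},{"travel":[0,0,0],"turn":0}]' --gripper 0

```text
t: 1.98
position: [634.2, 311.6, 130.6]
orientation: [-0.001, 0.0, 1.0, -0.0]
force: [0.0, 1.3, 0.6]
opening: 0.3
```

Emit:
servo_tool --plan '[{"travel":[0,0,1.3],"turn":0},{"travel":[0,0,1.3],"turn":0},{"travel":[0,0,1.2],"turn":0},{"travel":[0,0,0.1],"turn":0},{"travel":[0,0,0.1],"turn":0},{"travel":[0,0,0.1],"turn":0},{"travel":[0,0,0.1],"turn":0},{"travel":[0,0,0],"turn":0}]'

```text
t: 2.98
position: [635.2, 311.9, 89.7]
orientation: [0.0, -0.0, 1.0, 0.0]
force: [-0.6, -0.8, -0.3]
opening: -0.2
```

Run:
```python
from h import *
t=manip.grab_frame('top'); s=manip.grab_frame('side')
cv2.imwrite('pics/t1.png',t);cv2.imwrite('pics/s1.png',s)
crop(s,230,190,400,385,3,'pics/s1c.png')
```

```text
(no output)
```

View pics/s1c.png

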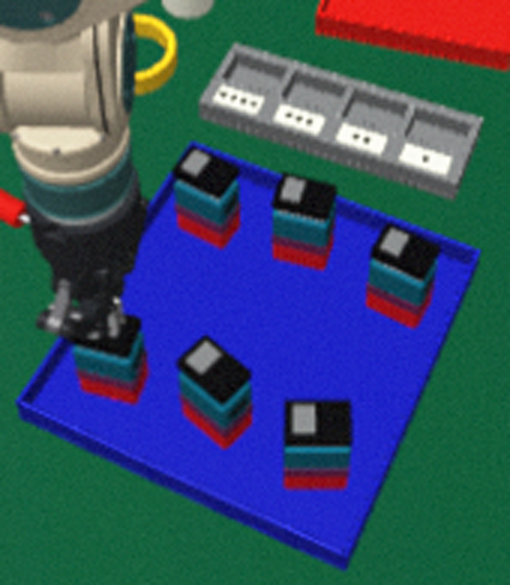

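Emit:
servo_tool --plan '[{"travel":[0,0,0.1],"turn":0},{"travel":[0,0,0.1],"turn":0},{"travel":[0,0,0.1],"turn":0},{"travel":[0,0,0],"turn":0}]'

```text
t: 3.58
position: [635.3, 312.0, 87.9]
orientation: [0.001, -0.0, 1.0, 0.0]
force: [-1.9, -0.7, 6.8]
opening: -0.1
```

Emit:
servo_tool --plan '[{"travel":[0,0,0.1],"turn":0},{"travel":[0,0,0.1],"turn":0},{"travel":[0,0,0],"turn":0}]'

```text
t: 3.95
position: [635.4, 312.0, 86.0]
orientation: [0.001, -0.0, 1.0, 0.0]
force: [-2.6, -1.0, 6.4]
opening: 0.0
```

Emit:
servo_tool --plan '[{"travel":[0,0,0.1],"turn":0},{"travel":[0,0,0.1],"turn":0},{"travel":[0,0,0.1],"turn":0},{"travel":[0,0,0.1],"turn":0},{"travel":[0,0,0],"turn":0}]'

```text
t: 4.58
position: [635.3, 311.9, 82.1]
orientation: [0.001, -0.0, 1.0, 0.0]
force: [-2.2, -1.4, 7.5]
opening: 0.4
```

Emit:
servo_tool --plan '[{"travel":[0,0,0.1],"turn":0},{"travel":[0,0,0],"turn":0}]'

```text
t: 4.82
position: [635.5, 312.0, 82.1]
orientation: [0.001, -0.0, 1.0, 0.0]
force: [-3.9, -1.4, 10.9]
opening: -0.0
```

Emit:
servo_tool --plan '[{"travel":[0,0,0.2],"turn":0},{"travel":[0,0,0],"turn":0}]'

```text
t: 5.08
position: [635.9, 312.2, 82.1]
orientation: [0.002, -0.0, 1.0, 0.001]
force: [-5.5, -2.8, 18.0]
opening: 0.4
```

Emit:
servo_tool --plan '[{"travel":[0,0,-2.2],"turn":0},{"travel":[0,0,-1],"turn":0},{"travel":[4.3,-0.1,0],"turn":0},{"travel":[4.3,-0.1,0],"turn":0},{"travel":[0,0,1],"turn":0},{"travel":[0,0,0.8],"turn":0},{"travel":[0,0,0.2],"turn":0},{"travel":[0,0,0.2],"turn":0},{"travel":[0,0,0.2],"turn":0},{"travel":[0,0,0.2],"turn":0},{"travel":[0,0,0],"turn":0}]'

```text
t: 6.45
position: [551.2, 310.7, 87.3]
orientation: [0.001, 0.0, 1.0, 0.001]
force: [-5.4, -1.7, 17.8]
opening: -0.1
```

Emit:
servo_tool --plan '[{"travel":[0,0,0.2],"turn":0},{"travel":[0,0,0.2],"turn":0},{"travel":[0,0,0.2],"turn":0},{"travel":[0,0,0],"turn":0}]'

```text
t: 6.95
position: [553.8, 312.5, 87.6]
orientation: [0.005, -0.0, 1.0, 0.003]
force: [-11.2, -3.3, 41.6]
opening: 0.0
```

Emit:
servo_tool --plan '[{"travel":[0,0,-2.2],"turn":0},{"travel":[0,0,-1],"turn":0},{"travel":[4.35,0.6,0],"turn":0},{"travel":[4.35,0.6,0],"turn":0},{"travel":[0,0,1],"turn":0},{"travel":[0,0,0.8],"turn":0},{"travel":[0,0,0.2],"turn":0},{"travel":[0,0,0.2],"turn":0},{"travel":[0,0,0.2],"turn":0},{"travel":[0,0,0.2],"turn":0},{"travel":[0,0,0],"turn":0}]'

```text
t: 8.32
position: [463.1, 321.8, 83.7]
orientation: [-0.0, 0.0, 1.0, 0.0]
force: [-2.3, 0.1, 4.6]
opening: -0.3
```

Emit:
servo_tool --plan '[{"travel":[0,0,0.2],"turn":0},{"travel":[0,0,0.2],"turn":0},{"travel":[0,0,0],"turn":0}]'

```text
t: 8.7
position: [463.7, 322.2, 82.1]
orientation: [0.001, 0.0, 1.0, 0.001]
force: [-4.0, -2.8, 17.1]
opening: -0.2
```

Emit:
servo_tool --plan '[{"travel":[0,0,-2.2],"turn":0},{"travel":[0,0,-1],"turn":0},{"travel":[0.26,-4.1,0],"turn":0},{"travel":[0.26,-4.1,0],"turn":0},{"travel":[0.26,-4.1,0],"turn":0},{"travel":[0.26,-4.1,0],"turn":0},{"travel":[0,0,1],"turn":0},{"travel":[0,0,0.8],"turn":0},{"travel":[0,0,0.2],"turn":0},{"travel":[0,0,0.2],"turn":0},{"travel":[0,0,0.2],"turn":0},{"travel":[0,0,0.2],"turn":0},{"travel":[0,0,0],"turn":0}]'

```text
t: 10.32
position: [451.9, 158.6, 86.5]
orientation: [0.0, -0.001, 1.0, 0.0]
force: [-1.7, -0.6, 7.0]
opening: 0.1
```

Emit:
servo_tool --plan '[{"travel":[0,0,0.2],"turn":0},{"travel":[0,0,0.2],"turn":0},{"travel":[0,0,0.2],"turn":0},{"travel":[0,0,0],"turn":0}]'

```text
t: 10.82
position: [452.6, 158.7, 82.1]
orientation: [0.001, -0.001, 1.0, 0.0]
force: [-5.0, -1.1, 16.1]
opening: 0.3
```

Emit:
servo_tool --plan '[{"travel":[0,0,-2.2],"turn":0},{"travel":[0,0,-1],"turn":0},{"travel":[-4.62,-1.03,0],"turn":0},{"travel":[-4.62,-1.03,0],"turn":0},{"travel":[0,0,1],"turn":0},{"travel":[0,0,0.8],"turn":0},{"travel":[0,0,0.2],"turn":0},{"travel":[0,0,0.2],"turn":0},{"travel":[0,0,0.2],"turn":0},{"travel":[0,0,0.2],"turn":0},{"travel":[0,0,0],"turn":0}]'

```text
t: 12.2
position: [543.6, 137.6, 87.3]
orientation: [0.0, -0.0, 1.0, 0.0]
force: [-3.5, -1.0, 8.9]
opening: 0.3
```

Emit:
servo_tool --plan '[{"travel":[0,0,0.2],"turn":0},{"travel":[0,0,0.2],"turn":0},{"travel":[0,0,0.1],"turn":0},{"travel":[0,0,0],"turn":0}]'

```text
t: 12.7
position: [545.7, 137.8, 87.5]
orientation: [0.003, -0.0, 1.0, 0.0]
force: [-10.9, -1.7, 34.1]
opening: 0.1
```

Emit:
servo_tool --plan '[{"travel":[0,0,-2.2],"turn":0},{"travel":[0,0,-1],"turn":0},{"travel":[-4.25,0.4,0],"turn":0},{"travel":[-4.25,0.4,0],"turn":0},{"travel":[0,0,1],"turn":0},{"travel":[0,0,0.9],"turn":0},{"travel":[0,0,0.2],"turn":0},{"travel":[0,0,0.2],"turn":0},{"travel":[0,0,0.2],"turn":0},{"travel":[0,0,0.2],"turn":0},{"travel":[0,0,0],"turn":0}]'

```text
t: 14.08
position: [628.3, 145.2, 86.1]
orientation: [-0.0, -0.0, 1.0, -0.0]
force: [-1.9, 0.3, 4.8]
opening: 0.3
```

Emit:
servo_tool --plan '[{"travel":[0,0,0.2],"turn":0},{"travel":[0,0,0.2],"turn":0},{"travel":[0,0,0.2],"turn":0},{"travel":[0,0,0],"turn":0}]'

```text
t: 14.58
position: [629.0, 145.3, 82.5]
orientation: [0.001, -0.0, 1.0, 0.0]
force: [-7.0, -0.8, 15.5]
opening: -0.1
```

Emit:
servo_tool --plan '[{"travel":[0,0,0.2],"turn":0},{"travel":[0,0,0],"turn":0},{"travel":[0,0,-3],"turn":0},{"travel":[0,0,-3],"turn":0},{"travel":[0,-5,-3],"turn":0},{"travel":[0,-5,-3],"turn":0},{"travel":[0,-5,0],"turn":0},{"travel":[0,-5,0],"turn":0},{"travel":[0,-5,0],"turn":0},{"travel":[0,-5,0],"turn":0},{"travel":[0,0,0],"turn":0}]' --gripper 0

```text
t: 15.95
position: [629.0, -158.3, 197.0]
orientation: [0.0, 0.002, 1.0, -0.0]
force: [0.3, 1.2, 0.2]
opening: -0.1
```

```bash
cat > look.py <<'E'
import sys
from h import *
k=sys.argv[1]
t=manip.grab_frame('top'); s=manip.grab_frame('side')
cv2.imwrite(f'pics/t_{k}.png',t);cv2.imwrite(f'pics/s_{k}.png',s)
A=cv2.resize(t[155:290,150:340],None,fx=3,fy=3,interpolation=cv2.INTER_CUBIC)
B=cv2.resize(s[185:385,230:420],None,fx=2,fy=2,interpolation=cv2.INTER_CUBIC)
im=np.zeros((405,570+380,3),np.uint8); im[:405,:570]=A; im[:400,570:]=B
cv2.imwrite(f'pics/v_{k}.png',cv2.resize(im,None,fx=.84,fy=.84,interpolation=cv2.INTER_AREA))
for n,i,r in(('top',t,(155,160,280,285)),('side',s,(237,225,385,380))):
    o,m=units(n,i,r,sat=45,zc=82 if n=='x' else 84)
    print(n); [print(np.round(x,1).tolist()) for x in o if x[3]<70]
E
python3 look.py 2
```

```text
top
[452.0, 152.4, -5.7, 48.2, 37.4, 242.5, 260.8]
[462.4, 317.3, 21.9, 45.6, 33.7, 175.3, 256.3]
[544.4, 133.4, 6.4, 44.4, 37.9, 250.3, 222.5]
[549.8, 308.3, -19.2, 48.6, 32.4, 178.9, 220.5]
[627.5, 140.2, -8.6, 46.1, 38.3, 247.5, 187.9]
[640.1, 281.4, 4.5, 50.1, 33.6, 190.3, 182.8]
side
[448.6, 162.3, -6.3, 49.8, 36.9, 364.8, 275.4]
[462.2, 324.4, 21.9, 45.1, 32.9, 335.3, 332.3]
[544.0, 138.2, 5.0, 49.6, 38.2, 331.3, 255.7]
[548.7, 311.2, -19.8, 49.2, 32.8, 301.1, 313.5]
[628.0, 149.1, -6.1, 50.2, 36.8, 298.3, 248.9]
[637.0, 290.0, 2.9, 61.8, 39.5, 270.1, 293.1]
```

View pics/v_2.png

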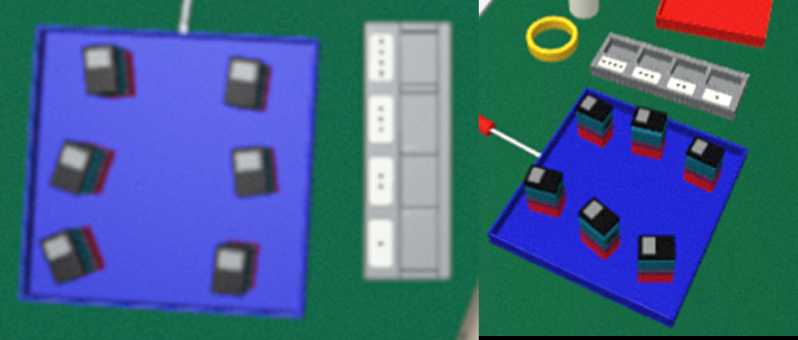

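Emit:
servo_tool --plan '[{"travel":[0,5,0],"turn":0},{"travel":[0,5,0],"turn":0},{"travel":[0,5,0],"turn":0},{"travel":[0,5,1],"turn":0},{"travel":[0,5,2],"turn":0},{"travel":[0,5,2],"turn":0},{"travel":[0,0,2],"turn":0.122},{"travel":[0,0,0],"turn":0}]' --gripper 6.2

```text
t: 17.05
position: [626.3, 147.2, 125.2]
orientation: [-0.002, 0.059, 0.998, -0.0]
force: [-0.5, 0.0, 0.4]
opening: 61.9
```

Emit:
servo_tool --plan '[{"travel":[0,0,3],"turn":0},{"travel":[0,0,3],"turn":0},{"travel":[0,0,3],"turn":0},{"travel":[0,0,0.5],"turn":0},{"travel":[0,0,0],"turn":0},{"travel":[0,0,0],"turn":0}]'

```text
t: 17.8
position: [630.6, 145.4, 34.3]
orientation: [0.002, 0.061, 0.998, 0.0]
force: [0.9, -0.4, -0.0]
opening: 62.1
```

Emit:
servo_tool --plan '[{"travel":[0,0,0],"turn":0},{"travel":[0,0,0],"turn":0},{"travel":[0,0,0],"turn":0},{"travel":[0,0,0],"turn":0}]' --gripper 0

```text
t: 18.3
position: [629.9, 145.4, 33.4]
orientation: [0.001, 0.061, 0.998, 0.0]
force: [-0.7, 0.6, 6.6]
opening: 31.4
```

Emit:
servo_tool --plan '[{"travel":[0,0,-2],"turn":0},{"travel":[0,0,-4],"turn":0},{"travel":[0,0,0],"turn":-0.122},{"travel":[0,-4.18,0],"turn":0},{"travel":[0,-4.18,0],"turn":0},{"travel":[3.9,-4.18,0],"turn":0},{"travel":[3.9,-4.18,0],"turn":0},{"travel":[3.9,0,0],"turn":0},{"travel":[3.9,0,0],"turn":0},{"travel":[0,0,0],"turn":0},{"travel":[0,0,0],"turn":0},{"travel":[0,0,0],"turn":0},{"travel":[0,0,0],"turn":0}]'

```text
t: 19.92
position: [474.1, -22.0, 92.6]
orientation: [0.0, -0.0, 1.0, -0.0]
force: [0.7, 0.7, -1.1]
opening: 31.8
```

Run:
```python
from h import *
print(manip.state()['position'],manip.state()['orientation'],manip.state()['joint_vel'])
t=manip.grab_frame('top'); s=manip.grab_frame('side')
cv2.imwrite('pics/t3.png',t);cv2.imwrite('pics/s3.png',s)
print(manip.state()['position'],manip.state()['force'])
A=cv2.resize(t[155:275,280:345],None,fx=5,fy=5,interpolation=cv2.INTER_CUBIC)
B=cv2.resize(s[180:280,300:400],None,fx=4.5,fy=4.5,interpolation=cv2.INTER_CUBIC)
im=np.zeros((600,325+450,3),np.uint8); im[:600,:325]=A; im[:450,325:]=B
cv2.imwrite('pics/v3.png',im)
```

```text
[474.10273726 -22.04481502  92.56844521] [ 3.79628091e-04 -2.66231976e-04  9.99999891e-01 -4.59841394e-05] [ 0.00151582 -0.00102671 -0.00835865  0.00037274  0.00022436  0.00033644]
[473.62198365 -22.00873949  92.34039408] [-0.0695666  -0.02591031 -1.43216031]
```

View pics/v3.png

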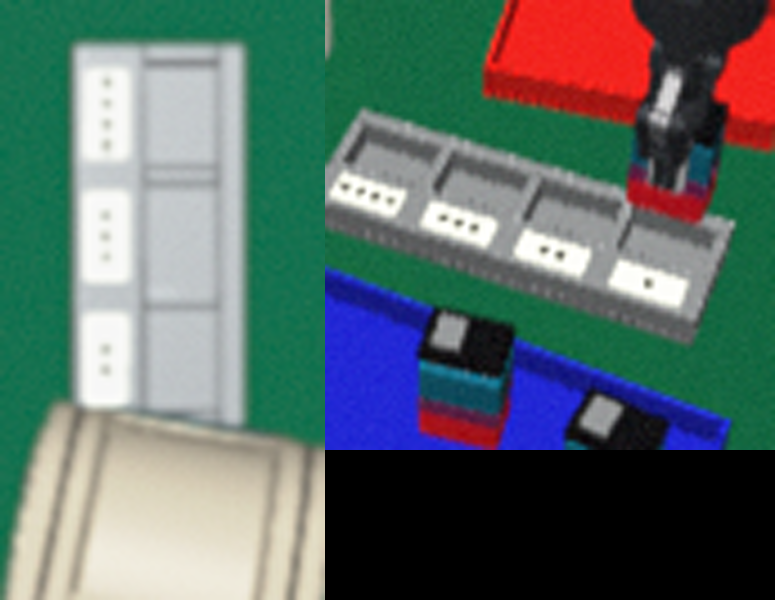

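Run:
```python
from h import *
s=cv2.imread('pics/s3.png')
a=cv2.resize(s[200:245,360:400],None,fx=12,fy=12,interpolation=cv2.INTER_CUBIC)
q=w2px('side',[(473.7+24,-6,62.8),(473.7-24,-6,62.8),(473.7-24,-38,62.8)])
for p in q: cv2.circle(a,tuple(int(v) for v in (p-[360,200]+.5)*12-.5),3,(255,255,255),1)
cv2.imwrite('pics/v3b.png',a);print(q)
```

```text
[[366.22524702 225.7269682 ]
 [383.2147093  230.81088888]
 [386.45660383 222.52613954]]
```

View pics/v3b.png

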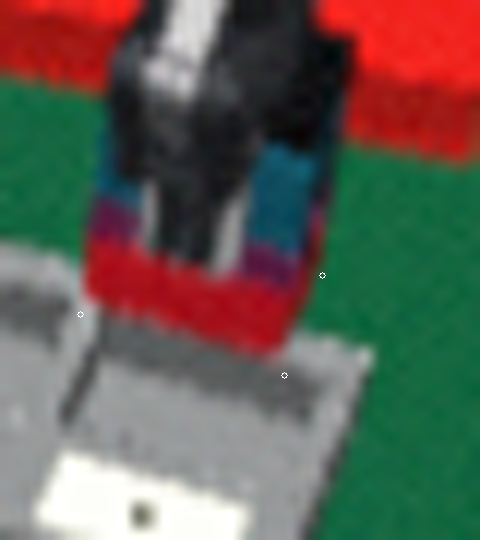

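Emit:
servo_tool --plan '[{"travel":[0.2,0,1.5],"turn":0},{"travel":[0,0,1.5],"turn":0},{"travel":[0,0,0],"turn":0},{"travel":[0,0,0],"turn":0}]'

```text
t: 20.52
position: [470.7, -22.0, 61.9]
orientation: [-0.0, -0.0, 1.0, 0.0]
force: [-0.6, 0.4, -1.5]
opening: 31.5
```

Run:
```python
from h import *
s=manip.grab_frame('side');t=manip.grab_frame('top'); p=manip.state()['position']; print(p)
cv2.imwrite('pics/s4.png',s); cv2.imwrite('pics/t4.png',t)
a=cv2.resize(s[205:250,350:400],None,fx=12,fy=12,interpolation=cv2.INTER_CUBIC)
x,y,z=p; z-=29.6
q=w2px('side',[(x+24,y+16,z),(x-24,y+16,z),(x-24,y-16,z)])
for k in q: cv2.circle(a,tuple(int(v) for v in (k-[350,205]+.5)*12-.5),3,(255,255,255),1)
cv2.imwrite('pics/v4.png',a)
```

```text
[471.42756641 -22.10382751  62.60904482]
```

View pics/v4.png

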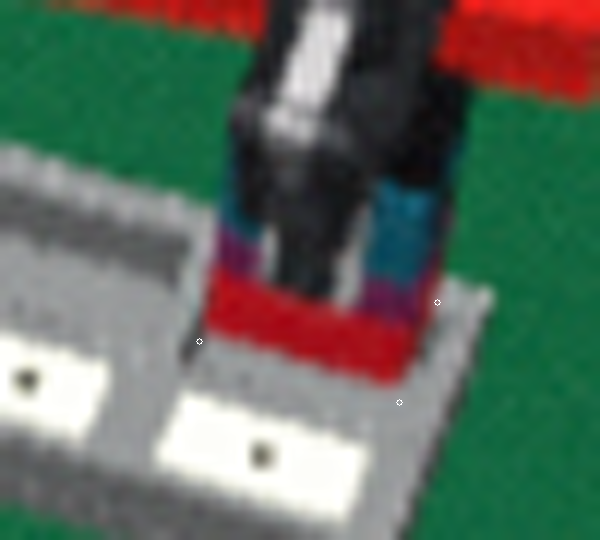

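Run:
```python
from h import *
f=lambda l:(np.array(l,float)+.5)/12-.5+[350,205]
print(px2plane('side',f([(205,338),(392,384),(425,305)]),33)[:,:2])
print(px2plane('side',f([(187,362),(213,218),(487,292),(395,540)]),25)[:,:2])
```

```text
[[494.49570969  -7.56735219]
 [450.45258477 -10.61983529]
 [449.96104912 -36.3891923 ]]
[[497.59623859  -5.71218412]
 [505.5285611  -50.45242838]
 [438.48324633 -52.67819099]
 [438.11198281  26.14309435]]
```

Emit:
servo_tool --plan '[{"travel":[0,-0.05,0.4],"turn":0},{"travel":[0,0,0.4],"turn":0},{"travel":[0,0,0.4],"turn":0},{"travel":[0,0,0.4],"turn":0},{"travel":[0,0,0],"turn":0}]'

```text
t: 21.25
position: [470.5, -22.4, 45.8]
orientation: [-0.001, -0.0, 1.0, 0.0]
force: [-0.1, -0.1, -1.5]
opening: 31.5
```

In the pocket freely (force is only the unit's weight).

Emit:
servo_tool --plan '[{"travel":[0,0,0.4],"turn":0},{"travel":[0,0,0.4],"turn":0},{"travel":[0,0,0.2],"turn":0},{"travel":[0,0,0.15],"turn":0},{"travel":[0,0,0],"turn":0}]'

```text
t: 21.88
position: [470.9, -22.5, 34.7]
orientation: [-0.0, -0.0, 1.0, 0.0]
force: [0.2, 0.0, -1.9]
opening: 31.4
```

Emit:
servo_tool --plan '[{"travel":[0,0,0],"turn":0},{"travel":[0,0,0],"turn":0},{"travel":[0,0,-2],"turn":0},{"travel":[0,0,-4],"turn":0},{"travel":[0,0,-4],"turn":0}]' --gripper 6.2

```text
t: 22.5
position: [470.8, -22.5, 135.9]
orientation: [-0.0, -0.0, 1.0, 0.0]
force: [0.7, 0.8, 0.1]
opening: 62.2
```

```bash
python3 look.py 5
```

```text
top
[452.0, 152.4, -5.6, 48.0, 37.2, 242.5, 260.9]
[462.3, 317.5, 21.8, 45.2, 33.1, 175.0, 256.4]
[544.2, 133.5, 6.0, 44.1, 37.7, 250.3, 222.5]
[549.7, 308.4, -18.6, 48.2, 31.9, 179.0, 220.5]
[640.3, 281.4, 5.5, 49.9, 33.1, 190.3, 182.7]
side
[448.6, 162.3, -6.3, 49.8, 36.9, 364.8, 275.5]
[462.3, 324.2, 21.9, 45.1, 32.3, 335.3, 332.3]
[544.1, 138.2, 5.0, 49.5, 38.2, 331.3, 255.7]
[548.8, 311.3, -19.7, 49.2, 32.7, 301.2, 313.6]
[637.0, 289.3, 1.6, 62.6, 38.5, 269.9, 292.9]
```

View pics/v_5.png

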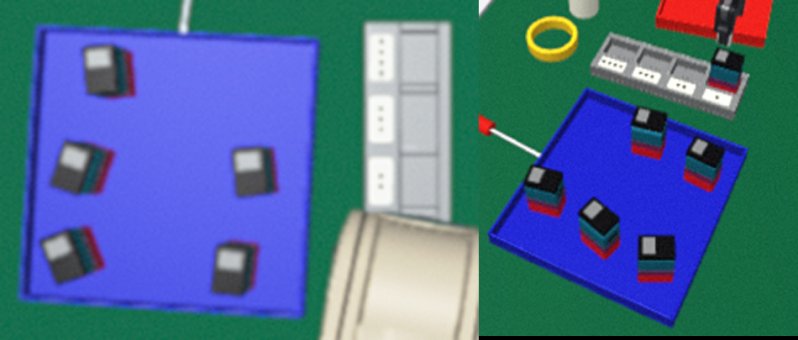

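Emit:
servo_tool --plan '[{"travel":[0.5,4.47,0],"turn":0},{"travel":[0.5,4.47,0],"turn":0},{"travel":[0.5,4.47,0],"turn":0},{"travel":[0.5,4.47,0],"turn":0},{"travel":[0,0,0],"turn":0.112},{"travel":[0,0,2],"turn":0},{"travel":[0,0,4],"turn":0},{"travel":[0,0,3.2],"turn":0},{"travel":[0,0,1],"turn":0},{"travel":[0,0,0],"turn":0}]'

```text
t: 23.85
position: [450.4, 156.1, 32.3]
orientation: [-0.001, 0.056, 0.998, -0.0]
force: [-0.2, -0.4, 0.7]
opening: 62.0
```

Emit:
servo_tool --plan '[{"travel":[0,0,0],"turn":0},{"travel":[0,0,0],"turn":0},{"travel":[0,0,0],"turn":0},{"travel":[0,0,0],"turn":0}]' --gripper 0

```text
t: 24.35
position: [452.5, 156.7, 34.3]
orientation: [0.002, 0.056, 0.998, 0.001]
force: [0.3, 0.6, 5.4]
opening: 31.2
```

Emit:
servo_tool --plan '[{"travel":[0,0,-2],"turn":0},{"travel":[0,0,-4],"turn":0},{"travel":[0,0,-4],"turn":-0.112},{"travel":[-2.06,-4.47,0],"turn":0},{"travel":[-2.06,-4.47,0],"turn":0},{"travel":[-2.06,-4.47,0],"turn":0},{"travel":[-2.06,-4.47,0],"turn":0},{"travel":[0,0,3],"turn":0},{"travel":[0,0,3],"turn":0},{"travel":[0,0,1],"turn":0},{"travel":[0,0,0],"turn":0},{"travel":[0,0,0],"turn":0}]'

```text
t: 25.85
position: [534.4, -22.5, 64.0]
orientation: [0.001, -0.0, 1.0, -0.0]
force: [-0.1, -0.6, -1.6]
opening: 31.4
```

```bash
cat > hold.py <<'E'
import sys
from h import *
k=sys.argv[1]; s=manip.grab_frame('side'); p=manip.state()['position']; print(p,manip.state()['force'])
cv2.imwrite(f'pics/s_h{k}.png',s)
x,y,z=p; z-=29.6
q=w2px('side',[(x+24,y+16,z),(x-24,y+16,z),(x-24,y-16,z)])
c=q.mean(0).astype(int)-[25,25]; print('orig',c)
a=cv2.resize(s[c[1]:c[1]+48,c[0]:c[0]+50],None,fx=12,fy=12,interpolation=cv2.INTER_CUBIC)
for v in q: cv2.circle(a,tuple(int(v) for v in (v-c+.5)*12-.5),3,(255,255,255),1)
cv2.imwrite(f'pics/v_h{k}.png',a)
E
python3 hold.py 6
```

```text
[534.60926051 -22.4876451   64.16784088] [ 0.33541012  0.11189033 -1.87864439]
orig [331 201]
```

View pics/v_h6.png

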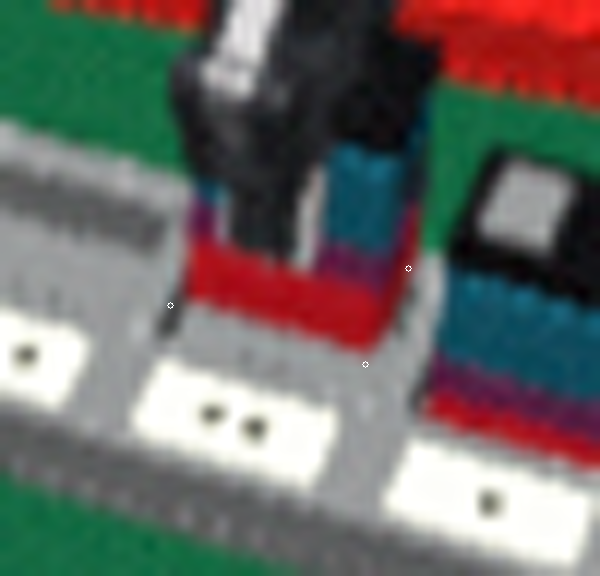

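Run:
```python
from h import *
f=lambda l:(np.array(l,float)+.5)/12-.5+[331,201]
print(px2plane('side',f([(187,300),(372,348),(415,245)]),34.6)[:,:2])
print(px2plane('side',f([(165,335),(412,410)]),25)[:,:2])
```

```text
[[555.6481123   -9.5201856 ]
 [510.86503522 -11.85576994]
 [511.42827924 -46.07915737]]
[[559.17402265  -5.33201871]
 [498.24287612  -5.44993626]]
```

Emit:
servo_tool --plan '[{"travel":[0,0,0.5],"turn":0},{"travel":[0,0,0.5],"turn":0},{"travel":[0,0,0.4],"turn":0},{"travel":[0,0,0.4],"turn":0},{"travel":[0,0,0],"turn":0}]'

```text
t: 26.52
position: [533.5, -22.5, 44.5]
orientation: [-0.0, -0.0, 1.0, 0.0]
force: [0.4, -0.9, -2.5]
opening: 31.5
```

Emit:
servo_tool --plan '[{"travel":[0,0,0.4],"turn":0},{"travel":[0,0,0.4],"turn":0},{"travel":[0,0,0.2],"turn":0},{"travel":[0,0,0],"turn":0}]'

```text
t: 27.02
position: [533.5, -22.5, 35.3]
orientation: [0.0, -0.0, 1.0, -0.0]
force: [-0.4, 0.5, 2.7]
opening: 31.6
```

Emit:
servo_tool --plan '[{"travel":[0,0,0],"turn":0},{"travel":[0,0,0],"turn":0},{"travel":[0,0,-3],"turn":0},{"travel":[0,0,-5],"turn":0},{"travel":[0,0,-2],"turn":0},{"travel":[-1.52,4.38,0],"turn":0},{"travel":[-1.52,4.38,0],"turn":0},{"travel":[-1.52,4.38,0],"turn":0},{"travel":[-1.52,4.38,0],"turn":0},{"travel":[-1.52,4.38,0],"turn":0},{"travel":[-1.52,4.38,0],"turn":0},{"travel":[-1.52,4.38,0],"turn":0},{"travel":[0,0,0],"turn":-0.07},{"travel":[0,0,4],"turn":0},{"travel":[0,0,4],"turn":0},{"travel":[0,0,2.2],"turn":0},{"travel":[0,0,0],"turn":0},{"travel":[0,0,0],"turn":0}]' --gripper 6.2

```text
t: 29.28
position: [640.5, 284.4, 33.8]
orientation: [0.001, -0.035, 0.999, 0.0]
force: [-0.6, -0.3, -0.5]
opening: 62.4
```

Emit:
servo_tool --plan '[{"travel":[0,0,0],"turn":0},{"travel":[0,0,0],"turn":0},{"travel":[0,0,0],"turn":0},{"travel":[0,0,0],"turn":0}]' --gripper 0

```text
t: 29.78
position: [640.9, 284.6, 34.6]
orientation: [0.001, -0.035, 0.999, 0.0]
force: [-0.1, -0.4, 5.5]
opening: 31.6
```

Emit:
servo_tool --plan '[{"travel":[0,0,-2],"turn":0},{"travel":[0,0,-4],"turn":0},{"travel":[0,0,-4],"turn":0.07},{"travel":[0.63,-4.39,0],"turn":0},{"travel":[0.63,-4.39,0],"turn":0},{"travel":[0.63,-4.39,0],"turn":0},{"travel":[0.63,-4.39,0],"turn":0},{"travel":[0.63,-4.39,0],"turn":0},{"travel":[0.63,-4.39,0],"turn":0},{"travel":[0.63,-4.39,0],"turn":0},{"travel":[0,0,3],"turn":0},{"travel":[0,0,3],"turn":0},{"travel":[0,0,1],"turn":0},{"travel":[0,0,0],"turn":0},{"travel":[0,0,0],"turn":0}]'

```text
t: 31.65
position: [596.9, -23.2, 64.3]
orientation: [0.001, -0.0, 1.0, -0.0]
force: [0.3, 0.4, -1.1]
opening: 31.4
```

```bash
python3 hold.py 7
```

```text
[597.0516572  -23.17255933  64.38157032] [ 0.57356723 -0.01522453 -0.84082274]
orig [311 195]
```

View pics/v_h7.png

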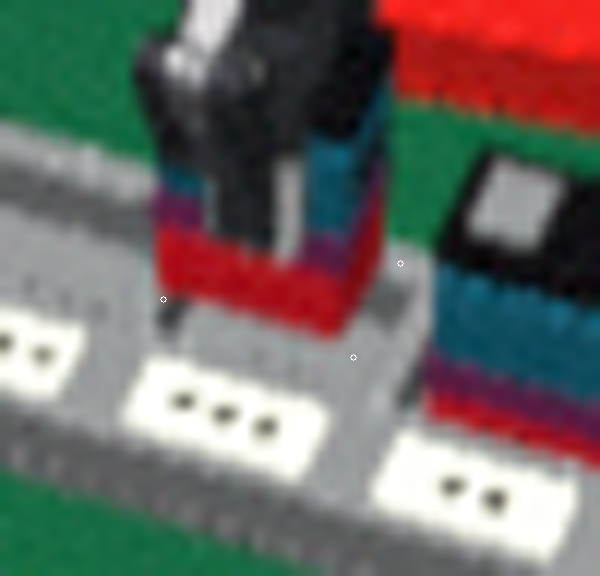

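Run:
```python
from h import *
f=lambda l:(np.array(l,float)+.5)/12-.5+[311,195]
print(px2plane('side',f([(157,285),(335,337),(380,245)]),34.8)[:,:2])
print(px2plane('side',f([(160,333),(402,405)]),25)[:,:2])
```

```text
[[624.27360919 -10.84340999]
 [579.34836547 -11.429158  ]
 [579.63179337 -42.96854105]]
[[621.11651357  -5.06095359]
 [560.03826736  -5.64648622]]
```

Emit:
servo_tool --plan '[{"travel":[0.6,0,0],"turn":0},{"travel":[0,0,0.2],"turn":0},{"travel":[0,0,0],"turn":0},{"travel":[0,0,0],"turn":0}]'

```text
t: 32.2
position: [589.7, -23.2, 60.8]
orientation: [0.0, -0.0, 1.0, -0.0]
force: [0.1, -0.0, -0.8]
opening: 31.6
```

```bash
python3 hold.py 8
```

```text
[589.7809231  -23.20060549  60.82912527] [-0.26545045  0.5730275  -1.18694745]
orig [313 196]
```

View pics/v_h8.png

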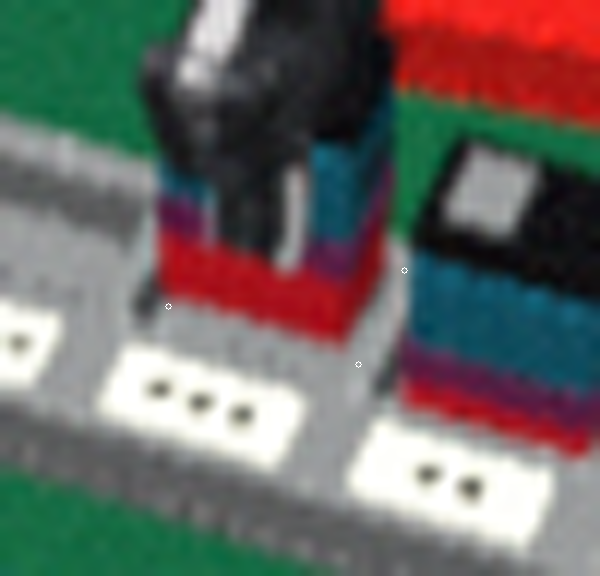

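Emit:
servo_tool --plan '[{"travel":[0,0,0.5],"turn":0},{"travel":[0,0,0.5],"turn":0},{"travel":[0,0,0.4],"turn":0},{"travel":[0,0,0],"turn":0}]'

```text
t: 32.75
position: [589.7, -23.2, 46.4]
orientation: [-0.0, -0.0, 1.0, 0.0]
force: [0.3, 0.6, -1.3]
opening: 31.3
```

Emit:
servo_tool --plan '[{"travel":[0,0,0.5],"turn":0},{"travel":[0,0,0.4],"turn":0},{"travel":[0,0,0.3],"turn":0},{"travel":[0,0,0],"turn":0}]'

```text
t: 33.25
position: [589.7, -23.2, 35.6]
orientation: [0.0, -0.0, 1.0, -0.0]
force: [-2.0, 0.5, 4.2]
opening: 31.7
```

Emit:
servo_tool --plan '[{"travel":[0,0,0],"turn":0},{"travel":[0,0,0],"turn":0},{"travel":[0,0,-3],"turn":0},{"travel":[0,0,-5],"turn":0},{"travel":[0,0,-2],"turn":0},{"travel":[1.59,4.3,0],"turn":0},{"travel":[1.59,4.3,0],"turn":0},{"travel":[1.59,4.3,0],"turn":0},{"travel":[1.59,4.3,0],"turn":0},{"travel":[1.59,4.3,0],"turn":0},{"travel":[1.59,4.3,0],"turn":0},{"travel":[1.59,4.3,0],"turn":0},{"travel":[1.59,4.3,0],"turn":0},{"travel":[0,0,0],"turn":-0.128},{"travel":[0,0,0],"turn":-0.128},{"travel":[0,0,0],"turn":-0.128},{"travel":[0,0,0],"turn":0}]' --gripper 6.2

```text
t: 35.38
position: [462.2, 320.8, 134.6]
orientation: [-0.0, -0.19, 0.982, -0.0]
force: [-0.2, -0.9, 0.6]
opening: 61.8
```

```bash
python3 look.py 9
```

```text
top
[544.3, 133.5, 6.3, 43.8, 37.3, 250.6, 222.3]
[549.8, 308.3, -18.6, 48.0, 32.1, 179.0, 220.5]
side
[548.7, 311.4, -19.1, 49.2, 33.1, 301.1, 313.7]
```

View pics/v_9.png

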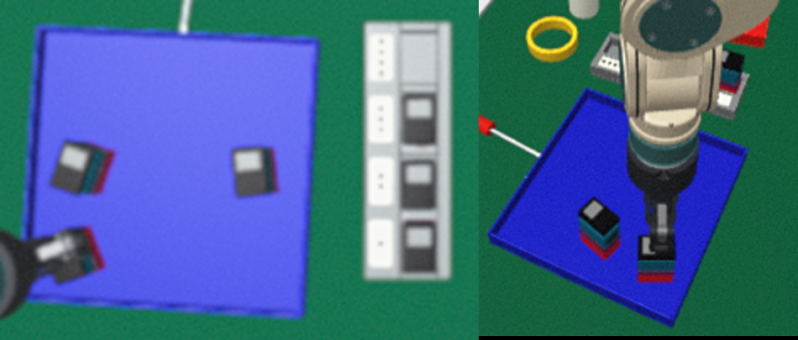

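Three pockets are filled and the gripper is over unit 2. Descending.

Emit:
servo_tool --plan '[{"travel":[0,0,4],"turn":0},{"travel":[0,0,4],"turn":0},{"travel":[0,0,2.2],"turn":0},{"travel":[0,0,0],"turn":0},{"travel":[0,0,0],"turn":0}]'

```text
t: 36.1
position: [463.3, 321.2, 33.7]
orientation: [0.001, -0.191, 0.982, 0.0]
force: [0.1, 0.2, 0.0]
opening: 61.8
```

Emit:
servo_tool --plan '[{"travel":[0,0,0],"turn":0},{"travel":[0,0,0],"turn":0},{"travel":[0,0,0],"turn":0},{"travel":[0,0,0],"turn":0}]' --gripper 0

```text
t: 36.6
position: [463.6, 321.5, 34.3]
orientation: [0.001, -0.191, 0.982, 0.0]
force: [0.6, 0.0, 6.4]
opening: 31.1
```

Emit:
servo_tool --plan '[{"travel":[0,0,-2],"turn":0},{"travel":[0,0,-4],"turn":0},{"travel":[0,0,-4],"turn":0.128},{"travel":[0,0,0],"turn":0.128},{"travel":[0,0,0],"turn":0.128},{"travel":[-2.44,-4.3,0],"turn":0},{"travel":[-2.44,-4.3,0],"turn":0},{"travel":[-2.44,-4.3,0],"turn":0},{"travel":[-2.44,-4.3,0],"turn":0},{"travel":[-2.44,-4.3,0],"turn":0},{"travel":[-2.44,-4.3,0],"turn":0},{"travel":[-2.44,-4.3,0],"turn":0},{"travel":[-2.44,-4.3,0],"turn":0},{"travel":[0,0,3],"turn":0},{"travel":[0,0,3],"turn":0},{"travel":[0,0,1],"turn":0},{"travel":[0,0,0],"turn":0},{"travel":[0,0,0],"turn":0}]'

```text
t: 38.85
position: [658.7, -23.1, 64.2]
orientation: [0.001, -0.0, 1.0, -0.0]
force: [-0.1, -0.6, -1.9]
opening: 31.4
```

```bash
python3 hold.py 10
```

```text
[658.95297109 -23.11425315  64.43347973] [-0.07807965 -0.92454094 -0.7918965 ]
orig [290 189]
```

View pics/v_h10.png

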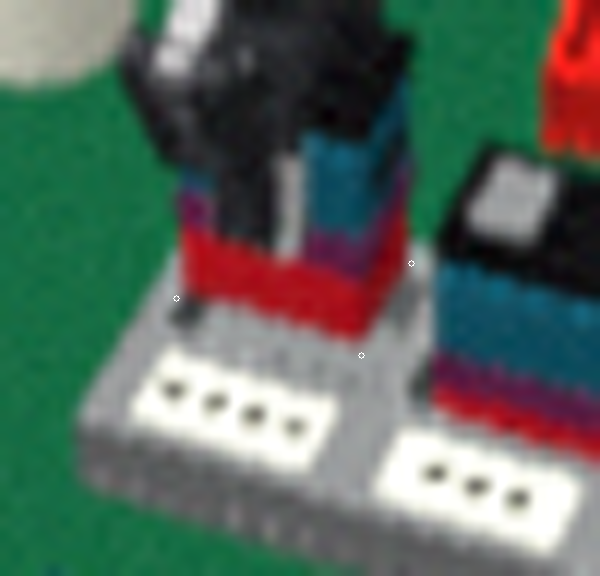

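Emit:
servo_tool --plan '[{"travel":[0.2,0,0.4],"turn":0},{"travel":[0,0,0.5],"turn":0},{"travel":[0,0,0.5],"turn":0},{"travel":[0,0,0.4],"turn":0},{"travel":[0,0,0],"turn":0}]'

```text
t: 39.52
position: [655.6, -23.2, 44.3]
orientation: [-0.0, -0.0, 1.0, 0.0]
force: [1.0, -0.1, -0.7]
opening: 31.3
```

Emit:
servo_tool --plan '[{"travel":[0,0,0.5],"turn":0},{"travel":[0,0,0.3],"turn":0},{"travel":[0,0,0.2],"turn":0},{"travel":[0,0,0],"turn":0}]'

```text
t: 40.02
position: [655.6, -23.2, 35.3]
orientation: [-0.0, -0.0, 1.0, -0.0]
force: [-1.7, -0.7, 2.8]
opening: 31.3
```

Emit:
servo_tool --plan '[{"travel":[0,0,0],"turn":0},{"travel":[0,0,0],"turn":0},{"travel":[0,0,-3],"turn":0},{"travel":[0,0,-5],"turn":0},{"travel":[0,0,-2],"turn":0},{"travel":[2.79,3.98,0],"turn":0},{"travel":[2.79,3.98,0],"turn":0},{"travel":[2.79,3.98,0],"turn":0},{"travel":[2.79,3.98,0],"turn":0},{"travel":[0,0,0],"turn":-0.105},{"travel":[0,0,4],"turn":0},{"travel":[0,0,4],"turn":0},{"travel":[0,0,2.2],"turn":0},{"travel":[0,0,0],"turn":0},{"travel":[0,0,0],"turn":0}]' --gripper 6.2

```text
t: 41.9
position: [545.1, 136.1, 33.8]
orientation: [0.001, -0.053, 0.999, 0.0]
force: [0.9, -0.3, 0.2]
opening: 62.0
```

Emit:
servo_tool --plan '[{"travel":[0,0,0],"turn":0},{"travel":[0,0,0],"turn":0},{"travel":[0,0,0],"turn":0},{"travel":[0,0,0],"turn":0}]' --gripper 0

```text
t: 42.4
position: [545.5, 136.3, 34.3]
orientation: [0.001, -0.053, 0.999, 0.0]
force: [-1.0, 0.6, 6.0]
opening: 31.1
```

Emit:
servo_tool --plan '[{"travel":[0,0,-2],"turn":0},{"travel":[0,0,-4],"turn":0},{"travel":[0,0,-4],"turn":0.105},{"travel":[0.69,-4.2,0],"turn":0},{"travel":[0.69,-4.2,0],"turn":0},{"travel":[0.69,-4.2,0],"turn":0},{"travel":[0.69,-4.2,0],"turn":0},{"travel":[0.69,-4.2,0],"turn":0},{"travel":[0.69,-4.2,0],"turn":0},{"travel":[0.69,-4.2,0],"turn":0},{"travel":[0.69,-4.2,0],"turn":0},{"travel":[0,0,4],"turn":0},{"travel":[0,0,4],"turn":0},{"travel":[0,0,1],"turn":0},{"travel":[0,0,0.5],"turn":0},{"travel":[0,0,0.3],"turn":0},{"travel":[0,0,0.1],"turn":0},{"travel":[0,0,0],"turn":0}]'

```text
t: 44.65
position: [489.6, -200.3, 34.6]
orientation: [0.001, -0.0, 1.0, -0.0]
force: [0.6, -0.5, -2.0]
opening: 31.5
```

Emit:
servo_tool --plan '[{"travel":[0,0,0.1],"turn":0},{"travel":[0,0,0],"turn":0}]'

```text
t: 44.9
position: [489.6, -200.3, 34.3]
orientation: [0.001, -0.0, 1.0, -0.0]
force: [-2.3, 1.2, 6.0]
opening: 31.5
```

Emit:
servo_tool --plan '[{"travel":[0,0,0],"turn":0},{"travel":[0,0,0],"turn":0},{"travel":[0,0,-3],"turn":0},{"travel":[0,0,-5],"turn":0},{"travel":[0,0,-2],"turn":0},{"travel":[-0.55,4.63,0],"turn":0},{"travel":[-0.55,4.63,0],"turn":0},{"travel":[-0.55,4.63,0],"turn":0},{"travel":[-0.55,4.63,0],"turn":0},{"travel":[-0.55,4.63,0],"turn":0},{"travel":[-0.55,4.63,0],"turn":0},{"travel":[-0.55,4.63,0],"turn":0},{"travel":[-0.55,4.63,0],"turn":0},{"travel":[-0.55,4.63,0],"turn":0},{"travel":[-0.55,4.63,0],"turn":0},{"travel":[-0.55,4.63,0],"turn":0},{"travel":[0,0,0],"turn":0.166},{"travel":[0,0,0],"turn":0.166},{"travel":[0,0,0],"turn":0}]' --gripper 6.2

```text
t: 47.28
position: [549.2, 309.5, 132.5]
orientation: [-0.0, 0.164, 0.986, -0.0]
force: [0.1, -0.0, -0.2]
opening: 62.1
```

Emit:
servo_tool --plan '[{"travel":[0,0,4],"turn":0},{"travel":[0,0,4],"turn":0},{"travel":[0,0,2],"turn":0},{"travel":[0,0,0],"turn":0},{"travel":[0,0,0],"turn":0}]'

```text
t: 47.9
position: [550.2, 309.5, 33.8]
orientation: [0.001, 0.165, 0.986, 0.0]
force: [0.4, -0.7, -0.5]
opening: 62.0
```

Emit:
servo_tool --plan '[{"travel":[0,0,0],"turn":0},{"travel":[0,0,0],"turn":0},{"travel":[0,0,0],"turn":0},{"travel":[0,0,0],"turn":0}]' --gripper 0

```text
t: 48.4
position: [550.5, 309.8, 34.4]
orientation: [0.001, 0.165, 0.986, 0.001]
force: [0.4, 0.1, 4.9]
opening: 31.3
```

Emit:
servo_tool --plan '[{"travel":[0,0,-2],"turn":0},{"travel":[0,0,-4],"turn":0},{"travel":[0,0,-4],"turn":-0.166},{"travel":[0,0,0],"turn":-0.166},{"travel":[-0.36,-4.52,0],"turn":0},{"travel":[-0.36,-4.52,0],"turn":0},{"travel":[-0.36,-4.52,0],"turn":0},{"travel":[-0.36,-4.52,0],"turn":0},{"travel":[-0.36,-4.52,0],"turn":0},{"travel":[-0.36,-4.52,0],"turn":0},{"travel":[-0.36,-4.52,0],"turn":0},{"travel":[-0.36,-4.52,0],"turn":0},{"travel":[-0.36,-4.52,0],"turn":0},{"travel":[-0.36,-4.52,0],"turn":0},{"travel":[-0.36,-4.52,0],"turn":0},{"travel":[0,0,0],"turn":0}]'

```text
t: 50.4
position: [588.9, -190.9, 132.1]
orientation: [-0.0, 0.002, 1.0, -0.0]
force: [-0.5, 0.8, -2.0]
opening: 30.9
```

Emit:
servo_tool --plan '[{"travel":[0,0,4],"turn":0},{"travel":[0,0,4],"turn":0},{"travel":[0,0,1],"turn":0},{"travel":[0,0,0.5],"turn":0},{"travel":[0,0,0.3],"turn":0},{"travel":[0,0,0.2],"turn":0},{"travel":[0,0,0],"turn":0}]'

```text
t: 51.28
position: [590.3, -188.3, 34.3]
orientation: [0.001, -0.0, 1.0, -0.0]
force: [0.3, 0.4, 1.6]
opening: 31.0
```

Emit:
servo_tool --plan '[{"travel":[0,0,0],"turn":0},{"travel":[0,0,0],"turn":0},{"travel":[0,0,-3],"turn":0},{"travel":[0,0,-5],"turn":0},{"travel":[0,0,-5],"turn":0},{"travel":[0,5,-3],"turn":0},{"travel":[0,5,0],"turn":0},{"travel":[0,5,0],"turn":0},{"travel":[0,5,0],"turn":0},{"travel":[0,5,0],"turn":0},{"travel":[0,5,0],"turn":0},{"travel":[0,0,0],"turn":0}]' --gripper 6.2

```text
t: 52.78
position: [588.6, 115.1, 192.8]
orientation: [0.0, -0.002, 1.0, 0.0]
force: [-0.2, -0.7, -0.5]
opening: 61.7
```

Run:
```python
from h import *
t=manip.grab_frame('top'); s=manip.grab_frame('side')
cv2.imwrite('pics/t11.png',t);cv2.imwrite('pics/s11.png',s)
crop(t,285,150,495,275,3.8,'pics/t11c.png')
crop(s,290,90,420,260,3.5,'pics/s11c.png')
```

```text
(no output)
```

View pics/t11c.png

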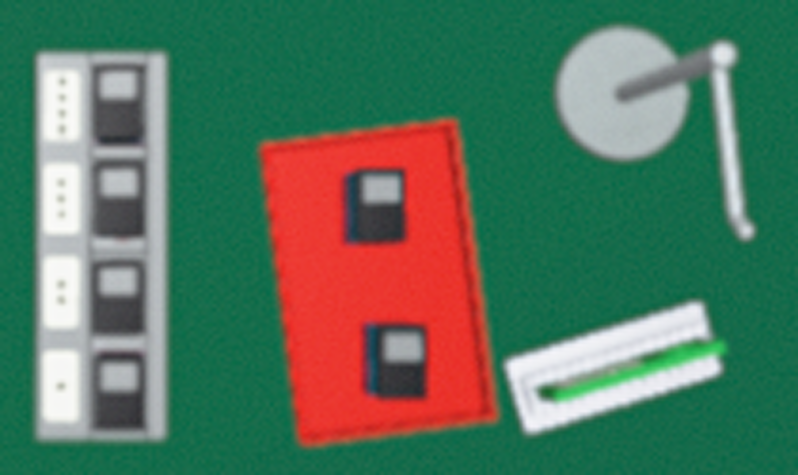

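View pics/s11c.png

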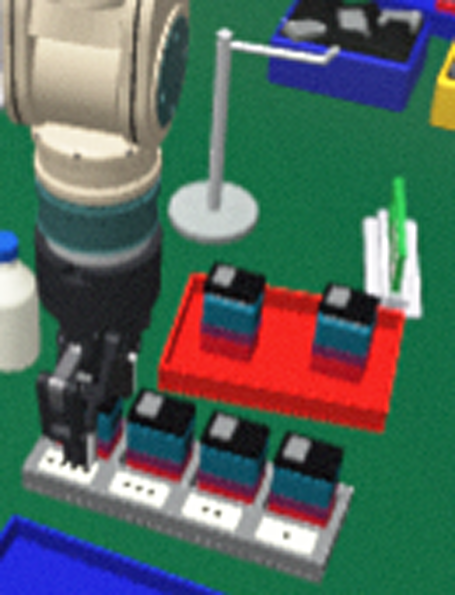

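Run:
```python
from h import *
t=(cv2.imread('pics/top0.png').astype(int)+cv2.imread('pics/t11.png')+cv2.imread('pics/t_2.png'))//3
t=t.astype(np.uint8)
a=cv2.resize(t[225:270,415:483],None,fx=11,fy=11,interpolation=cv2.INTER_CUBIC); b=a.copy()
th=np.radians(-74.8); ex=np.array([np.cos(th),np.sin(th)]); ey=np.array([-ex[1],ex[0]])
o=np.array([480.1,-359.3])
for sg in(1,-1):
  for ph in np.linspace(0,2*np.pi,24):
    lx=sg*36+15*np.cos(ph); lz=5+38+15*np.sin(ph); w=[*(o+ex*lx+ey*4),lz]
    p=(w2px('top',w)[0]-[415,225]+.5)*11; cv2.circle(b,tuple(int(v) for v in p),2,(0,0,255) if sg>0 else (255,0,0),-1)
cv2.imwrite('pics/v12.png',np.vstack([a,b])[:, :][::1])
print(np.vstack([a,b]).shape)
cv2.imwrite('pics/v12.png',cv2.resize(np.vstack([a,b]),None,fx=.6,fy=.6))
```

```text
(990, 748, 3)
```

View pics/v12.png

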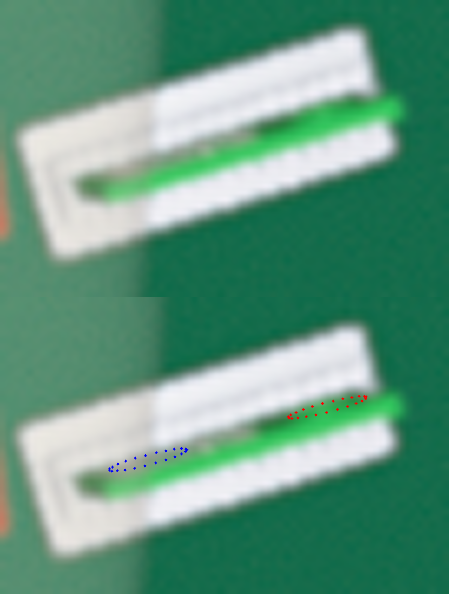

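Emit:
servo_tool --plan '[{"travel":[1.17,-4.42,0],"turn":0},{"travel":[1.17,-4.42,0],"turn":0},{"travel":[1.17,-4.42,0],"turn":0},{"travel":[1.17,-4.42,0],"turn":0},{"travel":[1.17,-4.42,0],"turn":0},{"travel":[1.17,-4.42,0],"turn":0},{"travel":[1.17,-4.42,0],"turn":0},{"travel":[1.17,-4.42,0],"turn":0},{"travel":[1.17,-4.42,0],"turn":0},{"travel":[1.17,-4.42,0],"turn":0},{"travel":[0,0,0],"turn":0.163},{"travel":[0,0,0],"turn":0.163},{"travel":[0,0,0],"turn":0.163},{"travel":[0,0,0],"turn":0.163},{"travel":[0,0,0],"turn":0.163},{"travel":[0,0,0],"turn":0.163},{"travel":[0,0,0],"turn":0.164},{"travel":[0,0,0],"turn":0.164},{"travel":[0,0,0],"turn":0},{"travel":[0,0,0],"turn":0}]' --gripper 4

```text
t: 55.38
position: [471.4, -330.6, 192.8]
orientation: [-0.0, 0.607, 0.795, -0.0]
force: [1.0, 0.6, 0.0]
opening: 40.2
```

```bash
cat > to.py <<'E'
import sys
from h import *
# offsets in tool axes from the measured pose to a world target: x y z ; prints cm
from scipy.spatial.transform import Rotation as R
st=manip.state(); q=st['orientation']; M=R.from_quat([q[1],q[2],q[3],q[0]]).as_matrix()
tg=np.array([float(v) for v in sys.argv[1:4]])
print('pos',np.round(st['position'],1),'tool y ang deg',np.round(np.degrees(np.arctan2(M[1,1],M[0,1])),2),'tool cm',np.round(M.T@(tg-st['position'])/10,2))
E
python3 to.py 472.2 -330.4 28
```

```text
pos [ 471.4 -330.6  192.8] tool y ang deg 15.24 tool cm [-0.    0.08 16.48]
```

Emit:
servo_tool --plan '[{"travel":[0,0.05,5],"turn":0},{"travel":[0,0,5],"turn":0},{"travel":[0,0,3],"turn":0},{"travel":[0,0,2],"turn":0},{"travel":[0,0,1],"turn":0},{"travel":[0,0,0.4],"turn":0},{"travel":[0,0,0],"turn":0}]'

```text
t: 56.25
position: [472.9, -330.2, 29.4]
orientation: [0.001, 0.607, 0.794, -0.0]
force: [-0.1, -0.6, -0.1]
opening: 40.1
```

Emit:
servo_tool --plan '[{"travel":[0,0,0],"turn":0},{"travel":[0,0,0],"turn":0},{"travel":[0,0,0],"turn":0},{"travel":[0,0,0],"turn":0},{"travel":[0,0,0],"turn":0}]' --gripper 0

```text
t: 56.88
position: [473.0, -330.3, 29.7]
orientation: [0.001, 0.607, 0.794, -0.0]
force: [-2.4, 0.7, 5.6]
opening: 7.2
```

Emit:
servo_tool --plan '[{"travel":[0,0,-2],"turn":0},{"travel":[0,0,-4],"turn":0},{"travel":[0,0,-5],"turn":0},{"travel":[0,0,-5.4],"turn":0},{"travel":[0,0,0],"turn":0.156},{"travel":[0,0,0],"turn":0},{"travel":[0,0,0],"turn":0},{"travel":[0,0,0],"turn":0}]'

```text
t: 57.88
position: [471.9, -329.1, 191.4]
orientation: [-0.001, 0.667, 0.745, 0.0]
force: [-0.6, 0.7, -1.8]
opening: 7.3
```

```bash
python3 to.py 519.5 -316.3 192.7;python3 - <<'E'
from h import *
t=manip.grab_frame('top'); s=manip.grab_frame('side')
cv2.imwrite('pics/t13.png',t);cv2.imwrite('pics/s13.png',s)
crop(t,405,145,505,275,4.4,'pics/t13c.png')
crop(s,330,80,430,185,5.5,'pics/s13c.png')
E
```

```text
pos [ 471.9 -329.1  191.4] tool y ang deg 6.31 tool cm [ 0.75  4.88 -0.13]
```

View pics/t13c.png

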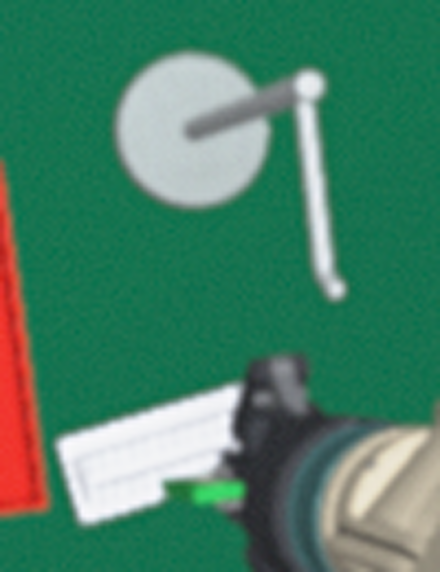

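View pics/s13c.png

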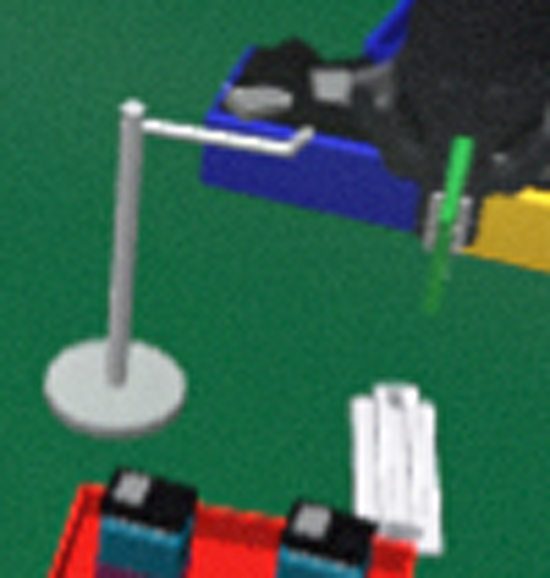

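Run:
```python
from h import *
f=lambda l:(np.array(l,float)+.5)/4.4-.5+[405,145]
print(px2plane('top',f([(192,493),(165,488)]),226.7),px2plane('top',f([(165,488)]),166.7))
g=lambda l:(np.array(l,float)+.5)/5.5-.5+[330,80]
print(px2plane('side',g([(449,217),(432,310)]),226.7)[0],px2plane('side',g([(432,310)]),166.7))
```

```text
[[ 469.95603665 -298.84555503  226.7       ]
 [ 472.5099807  -285.8752778   226.7       ]] [[ 467.95557795 -302.40008973  166.7       ]]
[ 469.61137559 -306.61329898  226.7       ] [[ 469.39553028 -305.57336893  166.7       ]]
```

Emit:
servo_tool --plan '[{"travel":[0.4,2.4,-0.1],"turn":0},{"travel":[0.45,2.5,0],"turn":0},{"travel":[0,0,0],"turn":0},{"travel":[0,0,0],"turn":0},{"travel":[0,0,0],"turn":0}]'

```text
t: 58.6
position: [520.0, -315.9, 193.7]
orientation: [-0.0, 0.668, 0.745, -0.0]
force: [-0.8, 0.1, -0.6]
opening: 7.1
```

```bash
python3 to.py 519.5 -315.3 192.7;python3 - <<'E'
from h import *
s=manip.grab_frame('side');t=manip.grab_frame('top')
cv2.imwrite('pics/s14.png',s);cv2.imwrite('pics/t14.png',t)
crop(s,345,85,415,145,10,'pics/s14c.png')
crop(t,430,155,505,250,6,'pics/t14c.png')
E
```

```text
pos [ 520.  -315.9  193.7] tool y ang deg 6.24 tool cm [ 0.07 -0.04  0.1 ]
```

View pics/s14c.png

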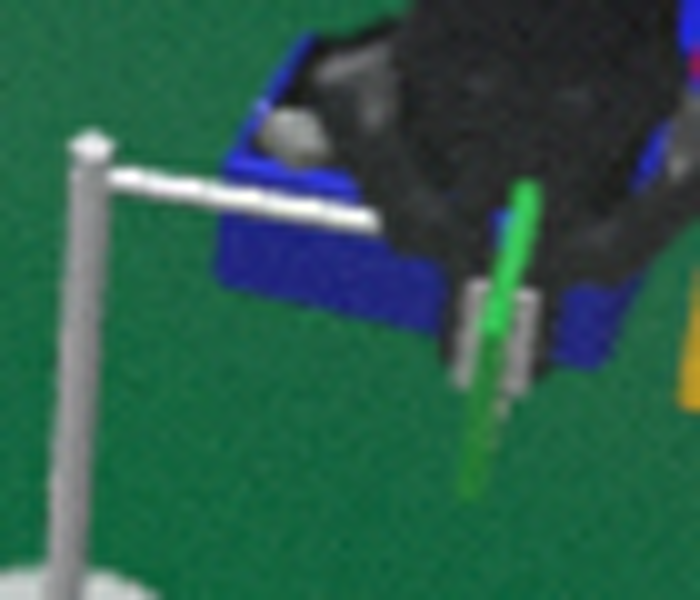

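View pics/t14c.png

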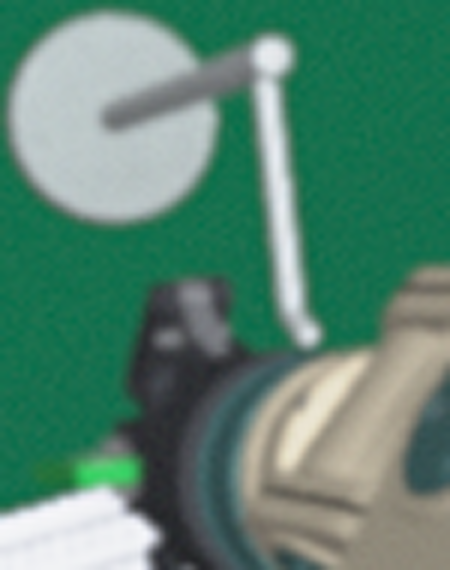

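Emit:
servo_tool --plan '[{"travel":[0,1,0],"turn":0},{"travel":[0,1,0],"turn":0},{"travel":[0,1,0],"turn":0},{"travel":[0,0.7,0],"turn":0},{"travel":[0,0.7,0],"turn":0},{"travel":[0,0.7,0],"turn":0},{"travel":[0,0,0],"turn":0}]'

```text
t: 59.58
position: [571.5, -310.4, 193.7]
orientation: [0.0, 0.667, 0.745, -0.0]
force: [-0.8, -0.3, -0.8]
opening: 7.3
```

Emit:
servo_tool --plan '[{"travel":[0,0.7,0],"turn":0},{"travel":[0,0.7,0],"turn":0},{"travel":[0,0.7,0],"turn":0},{"travel":[0,0.7,0],"turn":0},{"travel":[0,0.7,0],"turn":0},{"travel":[0,0,0],"turn":0}]'

```text
t: 60.32
position: [606.4, -306.6, 193.7]
orientation: [0.0, 0.667, 0.745, -0.0]
force: [-0.6, 0.4, 0.4]
opening: 6.9
```

Run:
```python
from h import *
s=manip.grab_frame('side');t=manip.grab_frame('top')
cv2.imwrite('pics/s15.png',s);cv2.imwrite('pics/t15.png',t)
crop(s,335,85,405,145,10,'pics/s15c.png')
crop(t,430,155,505,250,6,'pics/t15c.png')
```

```text
(no output)
```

View pics/s15c.png

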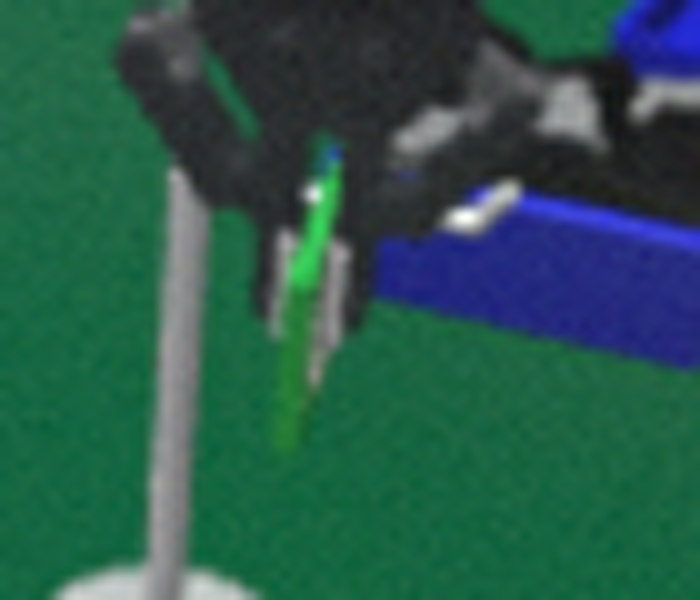

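View pics/t15c.png

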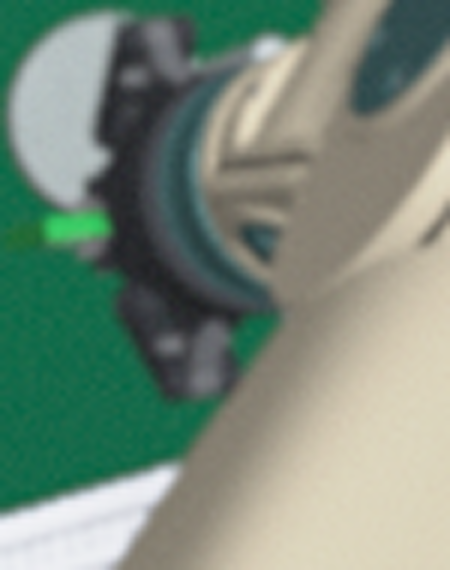

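Emit:
servo_tool --plan '[{"travel":[0,0,0.5],"turn":0},{"travel":[0,0,0.5],"turn":0},{"travel":[0,0,0.4],"turn":0},{"travel":[0,0,0],"turn":0}]'

```text
t: 60.92
position: [605.3, -306.4, 179.1]
orientation: [-0.001, 0.668, 0.745, -0.0]
force: [-1.0, -0.1, -0.8]
opening: 7.1
```

Emit:
servo_tool --plan '[{"travel":[0,0,0.2],"turn":0},{"travel":[0,0,0.2],"turn":0},{"travel":[0,0,0],"turn":0}]'

```text
t: 61.3
position: [605.9, -306.7, 175.9]
orientation: [0.0, 0.668, 0.745, 0.0]
force: [-0.3, 0.5, -1.0]
opening: 7.3
```

Emit:
servo_tool --plan '[{"travel":[0,0,0.1],"turn":0},{"travel":[0,0,0.1],"turn":0},{"travel":[0,0,0],"turn":0}]'

```text
t: 61.68
position: [606.1, -306.8, 175.2]
orientation: [0.001, 0.668, 0.745, -0.0]
force: [-1.5, 1.3, 4.8]
opening: 7.2
```

Emit:
servo_tool --plan '[{"travel":[0,0,0.1],"turn":0},{"travel":[0,0,0],"turn":0}]'

```text
t: 61.92
position: [606.2, -306.9, 175.0]
orientation: [0.001, 0.668, 0.745, -0.0]
force: [-2.0, 2.3, 7.7]
opening: 7.2
```

Emit:
servo_tool --plan '[{"travel":[0,0,-0.15],"turn":0},{"travel":[0,0,0],"turn":0}]'

```text
t: 62.18
position: [606.1, -306.8, 175.2]
orientation: [0.001, 0.668, 0.745, 0.0]
force: [-1.3, 1.6, 5.4]
opening: 7.4
```

Emit:
servo_tool --plan '[{"travel":[0,0,0],"turn":0},{"travel":[0,0,0],"turn":0},{"travel":[0,0,0],"turn":0},{"travel":[0,0,0],"turn":0},{"travel":[1,0,-2],"turn":0},{"travel":[2,0,-3],"turn":0},{"travel":[4,0,-3],"turn":0},{"travel":[5,0,0],"turn":0},{"travel":[5,0,0],"turn":0},{"travel":[5,0,0],"turn":0},{"travel":[5,0,0],"turn":0},{"travel":[5,0,0],"turn":0},{"travel":[0,0,0],"turn":0}]' --gripper 4

```text
t: 63.8
position: [570.5, 14.9, 256.2]
orientation: [0.0, 0.666, 0.746, 0.001]
force: [0.7, 0.2, 0.3]
opening: 39.6
```

Run:
```python
from h import *
s=manip.grab_frame('side');t=manip.grab_frame('top')
cv2.imwrite('pics/s16.png',s);cv2.imwrite('pics/t16.png',t)
crop(s,290,70,430,180,5.5,'pics/s16c.png')
crop(t,150,140,500,290,2.2,'pics/t16c.png')
```

```text
(no output)
```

View pics/s16c.png

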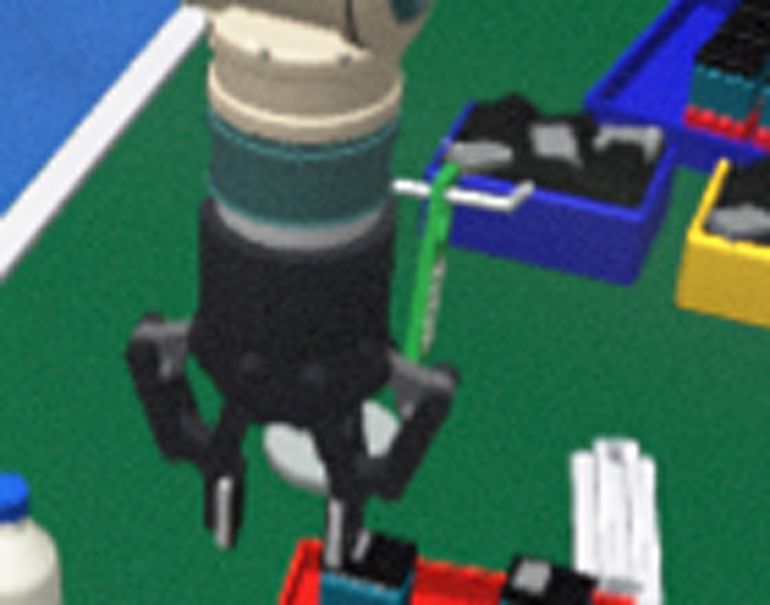

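View pics/t16c.png

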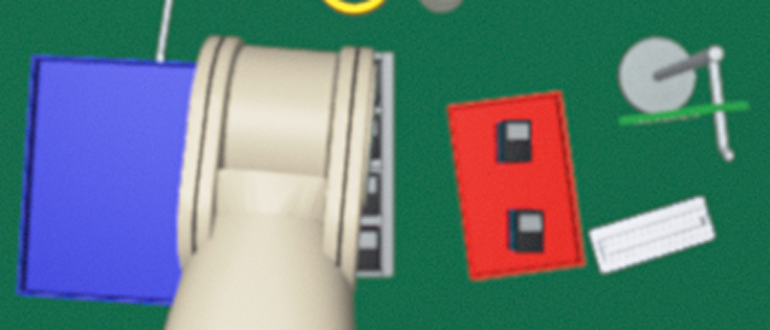

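Emit:
servo_tool --plan '[{"travel":[4,0,0],"turn":0},{"travel":[4,0,0],"turn":0},{"travel":[4,0,0],"turn":0},{"travel":[4,0,0],"turn":0},{"travel":[0,0,0],"turn":0},{"travel":[0,0,0],"turn":0},{"travel":[0,0,0],"turn":0},{"travel":[0,0,0],"turn":0},{"travel":[0,0,0],"turn":0},{"travel":[0,0,0],"turn":0},{"travel":[0,0,0],"turn":0},{"travel":[0,0,0],"turn":0},{"travel":[0,0,0],"turn":0},{"travel":[0,0,0],"turn":0},{"travel":[0,0,0],"turn":0},{"travel":[0,0,0],"turn":0},{"travel":[0,0,0],"turn":0},{"travel":[0,0,0],"turn":0},{"travel":[0,0,0],"turn":0},{"travel":[0,0,0],"turn":0}]'

```text
t: 66.4
position: [553.6, 170.5, 254.3]
orientation: [0.0, 0.668, 0.745, -0.0]
force: [-0.9, 0.1, 0.0]
opening: 39.7
```

Run:
```python
from h import *
s=manip.grab_frame('side');t=manip.grab_frame('top')
cv2.imwrite('pics/s17.png',s);cv2.imwrite('pics/t17.png',t)
A=cv2.resize(s[80:265,290:430],None,fx=3,fy=3,interpolation=cv2.INTER_CUBIC); B=cv2.resize(t[90:280,290:490],None,fx=1.8,fy=1.8,interpolation=cv2.INTER_CUBIC)
im=np.zeros((555,790,3),np.uint8); im[:555,:420]=A; im[:342,420:780]=B
cv2.imwrite('pics/v17.png',im)
```

```text
(no output)
```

View pics/v17.png

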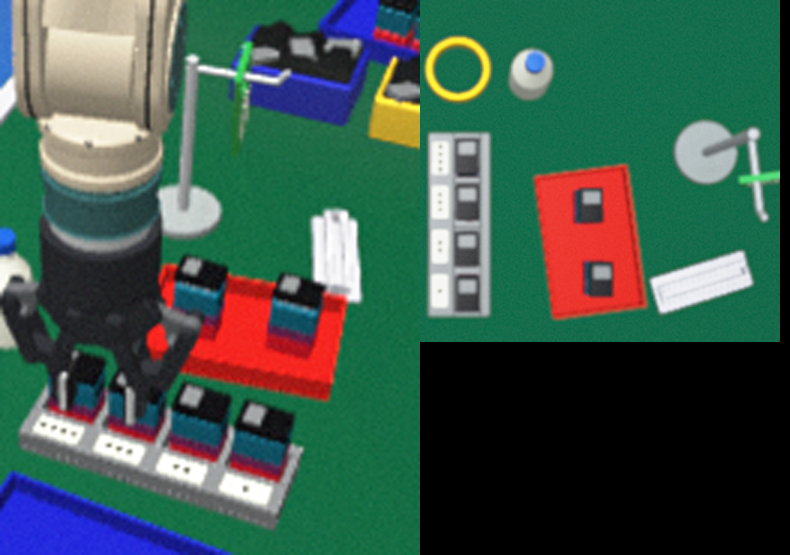

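The tag hangs steadily on the wire, all four pockets are filled, the two rejects are in the red tray, and the bystanders haven't moved.

```bash
python3 -c "
from workcell import manip
print(manip.hand_in())"
```

```text
the job is handed in; nothing more can be done
None
```

I finished the job and handed it in at about 66 s of the 200 s limit; it gave no verdict.

- **Caps:** I pressed all six. Four went fully home, stopping at about 82 mm above the bench. Two stopped short at about 87 mm. The highest force read at the end of a press was about 42 N; I did not log the force within each press.
- **Sorting:** The four sound units stand in pockets 1 to 4, filled in number order. The two blocked ones stand in the red reject tray.
- **Knocked unit:** One unit was knocked about 3 cm aside after its cap was pressed. I located it again in the camera images before picking it up.
- **Tag:** The wire took the tag's weight within about 1 mm of the predicted height, and then I released it.

**Last checks:** The final pictures show four filled pockets, two units in the reject tray and the tag hanging on the wire. The tape and bottle look unmoved. The screwdriver was outside the final close-ups, though part of it showed in its usual place in the picture taken just before.

**Disagreements:**
- The two cameras differed by about 3–4 mm in y, mainly for raised objects, so I averaged them.
- One unit sat about 5 mm off-centre in the grip; I corrected this before lowering it into pocket 3.
- One sound cap first read 82.5 mm. I pressed it 2 mm further but did not read the height again before moving on.

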